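# Lay down the lamp battery blocks and insulate their terminals

### The arm

A 6-joint arm with a two-finger parallel gripper is mounted at the origin on a cart in front of the work surface, level with it; the furniture and walls round the work are solid. World frame = base frame: x ahead of the robot, y to its left, z up, the work surface at z = 0. Lengths are in m, angles in rad, forces in N, time in s.
With the tool pointing down it reaches from about 0.4 to 0.925 m from the base axis. Payload 12.5 kg.
Tool frame: the origin (TCP) lies at the very end of the fingers, on their centre line; the grasp point (between the pads) lies 19 mm behind it; z points along the fingers, y is the line along which they close (so a half turn about z gives the same grasp; the last joint's range is limited). The gripper opens to 95 mm and grips with 3 to 60 N. Pads are 20 mm wide; open, the fingers measure 119 mm over their backs; the gripper's body (75 mm by 180 mm) begins 59 mm behind the grasp point.
Start: joints at [-1.434, 0.491, 1.559, -0, 1.092, -0.106], TCP at [0.15, -0.607, 0.215] pointing down, gripper open.
Joint ranges: [-3.1, 3.1], [-0.84, 2.19], [0.05, 2.79], [-1.13, 4.28], [0.06, 2.93], [-2.69, 2.69]. Speed limits (rad/s): [2.22, 2.22, 2.79, 3.14, 3.14, 3.14].

### API

Orientations are given as a rotation vector (axis times angle).
In Python, from bench import telemetry, eyes, job gives the robot as it stands. The module is installed in compiled form; this text tells all that it offers.
- The arm moves only by the shell command python3 -m jog 'ROWS' [OPENING] [FORCE]. ROWS is JSON, a list of rows, each an object of numbers: "dx", "dy", "dz": the shift along the tool's x, y, z as a fraction of full scale; "wx", "wy", "wz": the turn, a rotation vector about the tool's x, y, z as a fraction of full scale. A call has 1 to 20 rows; each row is the pose to reach, as a shift and turn from the pose commanded when the call began, along the tool's axes at that moment; what a row does not reach only later rows make up. Full scale, the value 1, is 25 cm for a shift and 45 degrees for a turn. A row lasts 1/8 s, in which the tool goes at most 62.5 mm and 10.7 degrees, less where a joint would pass 70% of its speed; a pose out of reach is approached as far as the arm can. A call with a number of a shift or a turn outside -1 to 1 is refused whole. A call with a gripper value outside its range is refused whole. OPENING is the opening, from 0 (shut) to 1 (fully open), set as the call begins (- or left out, the last holds). The fingers move at their own pace and stop on an object; FORCE is the grip in N (left out, the last holds). Time passes only in rows, so rows that repeat a pose let the fingers close. It gives the time, the measured TCP pose, the force, the opening and the grip force at its end, in the units of the state.
- telemetry.sense(): the state, without advancing time (a new reading comes with each control period).
- eyes.camera(name): name is "scene" or "top" or "wrist"; returns a dict with "image" (400x640x3 uint8, blue, green, red), "fovy" (degrees; the focal length in pixels is half the picture's height over the tangent of half this angle, whatever the lens; pixels are square), "cx", "cy" (the principal point, pixels), "eye" and "rotation" of the camera in the world. Camera axes: x right, y down, z forward; pixel columns grow to the right and rows downward; lengths in m; the calibration is good to about 2 mm. A picture is of the moment at which its call begins. There is no depth.
- job.finish_job(): hands the job in; it is judged then, once.
The state is a dict: "clock": time; "joints": joint angles; "qvel": joint speeds; "joint_torque": joint torques, N m; "position": TCP position; "tcp_rot": TCP orientation; "ft_force": force on the tool from outside, world axes, zero at the start; "moment": the same for the moment, N m; "finger_gap": opening from 0.0 (shut) to 1.0 (fully open); "grasp_force": force on a finger pad.
Only numpy, scipy, OpenCV 4.12 (cv2) and the standard library are available. Lean on these libraries where they do the work, as an engineer would, in place of code of your own. Each camera call takes 0.05 s, during which the arm holds its last target. There are 200 camera calls.

### The job

Put the classroom's lamp batteries away safely: tip every standing battery block over onto the storage board by pushing it high up against the board's edge (they are not to be lifted), so that it lies flat on the board with its two brass posts pointing up. Then thread one orange insulator plate over both posts of every block and press or let it right down flat onto the case. Leave everything else on the bench alone; a spare plate may stay where it is.

Things in the scene. Friction and masses are not known exactly. Their poses are not given: they have to be found in the camera images.
- board: Fixed plywood storage board lying on the worktop, 150 mm (its x, away from the robot) x 380 mm (its y, to the left) x 10 mm thick, flat on top; origin at the centre of its underside, z up. Its near long edge, 75 mm on the -x side of the origin, is the low stop. Its place and yaw vary.
- board_edge (a point): Middle of the board's near top edge (10 mm above the worktop), axes as the board's
- block1_c (a point): Battery block 1 of up to four (three or four are there): a grey plastic case with dark bands and a blue label, 50 mm (its x) x 70 mm (its y) x 110 mm (its z, up while it stands), about 0.4 kg; this point is the centre of the case. At the start it stands on the worktop close to the board's near edge (gap 2 to 10 mm), its +x side facing the board; two brass terminal posts stick out of its -x side, the side towards the robot. Tipped onto the board, its -x axis points up.
- block1_seat (a point): Point on the -x face of block 1, 25 mm from the case centre, half-way between its two posts; axes as the block's. The posts stand on this face 24 mm to either side along the block's y, stick out 15 mm, are 8 mm thick and taper to 3 mm over the last 5 mm.
- block2_c (a point): Battery block 2 of up to four (three or four are there): a grey plastic case with dark bands and a blue label, 50 mm (its x) x 70 mm (its y) x 110 mm (its z, up while it stands), about 0.4 kg; this point is the centre of the case. At the start it stands on the worktop close to the board's near edge (gap 2 to 10 mm), its +x side facing the board; two brass terminal posts stick out of its -x side, the side towards the robot. Tipped onto the board, its -x axis points up.
- block2_seat (a point): Point on the -x face of block 2, 25 mm from the case centre, half-way between its two posts; axes as the block's. The posts stand on this face 24 mm to either side along the block's y, stick out 15 mm, are 8 mm thick and taper to 3 mm over the last 5 mm.
- block3_c (a point): Battery block 3 of up to four (three or four are there): a grey plastic case with dark bands and a blue label, 50 mm (its x) x 70 mm (its y) x 110 mm (its z, up while it stands), about 0.4 kg; this point is the centre of the case. At the start it stands on the worktop close to the board's near edge (gap 2 to 10 mm), its +x side facing the board; two brass terminal posts stick out of its -x side, the side towards the robot. Tipped onto the board, its -x axis points up.
- block3_seat (a point): Point on the -x face of block 3, 25 mm from the case centre, half-way between its two posts; axes as the block's. The posts stand on this face 24 mm to either side along the block's y, stick out 15 mm, are 8 mm thick and taper to 3 mm over the last 5 mm.
- block4_c (a point): Battery block 4 of up to four (three or four are there): a grey plastic case with dark bands and a blue label, 50 mm (its x) x 70 mm (its y) x 110 mm (its z, up while it stands), about 0.4 kg; this point is the centre of the case. At the start it stands on the worktop close to the board's near edge (gap 2 to 10 mm), its +x side facing the board; two brass terminal posts stick out of its -x side, the side towards the robot. Tipped onto the board, its -x axis points up.
- block4_seat (a point): Point on the -x face of block 4, 25 mm from the case centre, half-way between its two posts; axes as the block's. The posts stand on this face 24 mm to either side along the block's y, stick out 15 mm, are 8 mm thick and taper to 3 mm over the last 5 mm.
- plate1_c (a point): Orange insulator plate 1 (all four are alike; one may be left over): 32 mm (x) x 70 mm (y) x 5 mm thick, with two 11 mm holes right through, on its y axis 24 mm either side of the middle; in the middle on top stands a grip rib 12 mm wide (x), 26 mm long (y), 24 mm high. About 40 g. This point is on the axis of the rib, 14.5 mm above the plate's underside (29 mm in all); z points up out of the rib. It lies flat on the worktop at the start, at any yaw.
- plate2_c (a point): Orange insulator plate 2 (all four are alike; one may be left over): 32 mm (x) x 70 mm (y) x 5 mm thick, with two 11 mm holes right through, on its y axis 24 mm either side of the middle; in the middle on top stands a grip rib 12 mm wide (x), 26 mm long (y), 24 mm high. About 40 g. This point is on the axis of the rib, 14.5 mm above the plate's underside (29 mm in all); z points up out of the rib. It lies flat on the worktop at the start, at any yaw.
- plate3_c (a point): Orange insulator plate 3 (all four are alike; one may be left over): 32 mm (x) x 70 mm (y) x 5 mm thick, with two 11 mm holes right through, on its y axis 24 mm either side of the middle; in the middle on top stands a grip rib 12 mm wide (x), 26 mm long (y), 24 mm high. About 40 g. This point is on the axis of the rib, 14.5 mm above the plate's underside (29 mm in all); z points up out of the rib. It lies flat on the worktop at the start, at any yaw.
- plate4_c (a point): Orange insulator plate 4 (all four are alike; one may be left over): 32 mm (x) x 70 mm (y) x 5 mm thick, with two 11 mm holes right through, on its y axis 24 mm either side of the middle; in the middle on top stands a grip rib 12 mm wide (x), 26 mm long (y), 24 mm high. About 40 g. This point is on the axis of the rib, 14.5 mm above the plate's underside (29 mm in all); z points up out of the rib. It lies flat on the worktop at the start, at any yaw.
- specimen_jar_1: White specimen jar with lid, 56 mm across, 72 mm high, standing at the right beyond the plates; origin under its centre. To be left alone.
- lens_case: Small round white case with black cap, 33 mm across, 49 mm high, standing between the plates and the blocks, on the robot's side; origin under its centre. To be left alone.
- spare_eyepiece: Black eyepiece, 30 mm across, 42 mm high, standing left of the blocks, on the robot's side; origin under its centre. To be left alone.
Not all that is in view belongs to the job. Leave any purple look-alike of the part that bears block1_c alone. Leave any pink look-alike of the part that bears plate3_c alone.

How it is judged:
By the outcome, as a careful person would: the job done as asked, in the order asked, and still so for the second after the job is handed in, with the robot touching nothing.
Of block1, block2, block3, block4 only 3 to 4 are there at a start; the rules pass over those that are not, and their reading is None.
At some moment in a run one of plate1, plate2, plate3, plate4 may be knocked a few centimetres aside while the robot is not near it.
Once in a run the grip may slacken for a moment while it holds something.
It also fails if it takes over 208 s, if anything falls off the work surface, if the arm or the gripper's body presses on something with over 40 N, if the wrist force passes 120 N, or if a joint passes its speed limit or range.

## Working session

There is one attempt and no reset: what is moved stays moved. The work goes in short steps, Python scripts to look and compute and a shell command to move; the robot and the scene stay as the last step left them, time stands still between calls to the robot, and variables do not carry over. Pictures are saved under pics/ and viewed, at most 14 in all, crops included, and the job is handed in when it is done.

```bash
mkdir -p pics; cat > h.py <<'E'
import numpy as np, cv2, json
from bench import telemetry, eyes, job
from scipy.spatial.transform import Rotation as R
def shot(n,f):
    c=eyes.camera(n); cv2.imwrite('pics/'+f+'.png',c['image']); np.save('pics/'+f+'.npy',c,allow_pickle=True); return c
def load(f): return np.load('pics/'+f+'.npy',allow_pickle=True).item()
def foc(c): return c['image'].shape[0]/2/np.tan(np.radians(c['fovy'])/2)
def w(c,u,v,z):
    d=np.array(c['rotation'])@np.array([(u-c['cx'])/foc(c),(v-c['cy'])/foc(c),1]); e=np.array(c['eye'])
    return e+d*(z-e[2])/d[2]
def px(c,p):
    q=np.array(c['rotation']).T@(np.array(p)-np.array(c['eye'])); return q[:2]/q[2]*foc(c)+[c['cx'],c['cy']]
def rows(pos,yaw=None):
    "shift from now to pos in tool units; yaw = angle of tool y axis wanted"
    s=telemetry.sense(); Rt=R.from_rotvec(s['tcp_rot'])
    print('d',np.round(Rt.inv().apply(np.array(pos)-s['position'])/.25,4))
    if yaw is not None:
        y=Rt.apply([0,1,0]); a=np.arctan2(y[1],y[0]); d=(yaw-a+np.pi/2)%np.pi-np.pi/2
        # tool z down: world turn +d is tool -d
        print('wz',round(-d/(np.pi/4),4),'j6',s['joints'][5])
E
python3 - <<'E'
from h import *
for n in ['top','scene']:
    c=shot(n,n+'0'); print(n,c['eye'],c['fovy'],c['cx'],c['cy'],np.round(c['rotation'],3).tolist())
s=telemetry.sense(); print(s['clock'],s['position'],s['tcp_rot'],R.from_rotvec(s['tcp_rot']).as_matrix().round(3).tolist(),s['finger_gap'])
E
```

```text
top [ 0.37262338 -0.06120563  1.06719672] 54.979929402656055 321.899509988426 202.14363214885486 [-2.135, 2.168, -0.129]
scene [-0.1856676   0.56880627  0.48633352] 56.81129019784938 318.2846001292931 198.4403587330658 [-0.943, 2.114, -1.372]
0.1 [ 0.15024994 -0.60645619  0.21412545] [-3.11752850e+00 -3.80250306e-01  3.81713205e-05] [[0.971, 0.24, -0.0], [0.24, -0.971, 0.001], [0.0, -0.001, -1.0]] 0.999805825795308
```

View pics/top0.png

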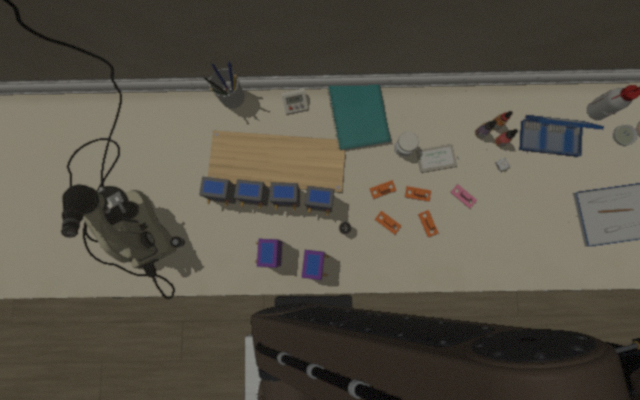

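View pics/scene0.png

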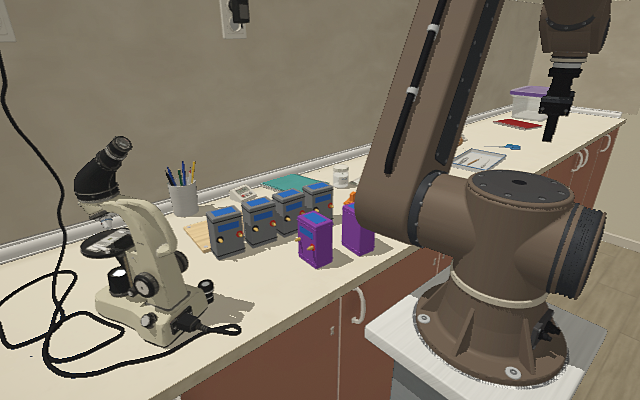

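The top view shows four grey blocks at pixels (215,189), (250,192), (284,194) and (319,199) along the board's near edge. The orange plates are at (383,189), (418,194), (388,223) and (428,223), with a pink look-alike at (463,196) and two purple ones at (269,253) and (314,265).

```bash
sed -i "s/np.array(c\['rotation'\])/R.from_rotvec(c['rotation']).as_matrix()/" h.py
python3 - <<'E'
from h import *
c=load('top0'); im=c['image'][120:280,190:450]
cv2.imwrite('pics/crop1.png',cv2.convertScaleAbs(cv2.resize(im,None,fx=3,fy=3,interpolation=cv2.INTER_CUBIC),alpha=1.8))
E
```

```text
(no output)
```

View pics/crop1.png

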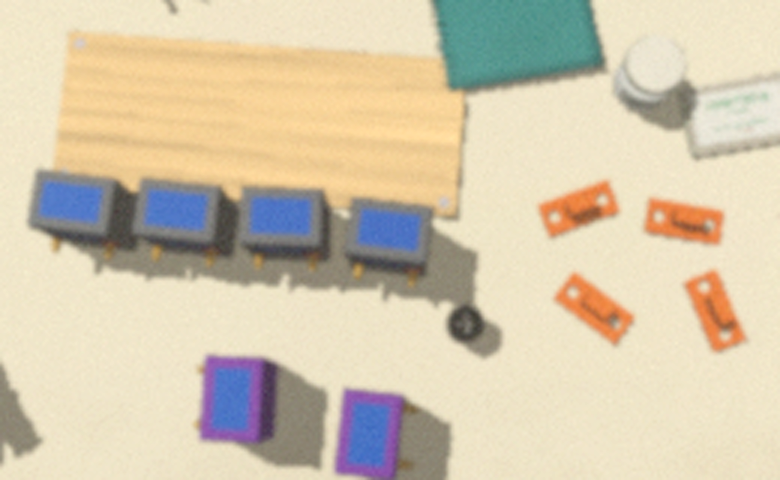

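The enlarged crop gives corners for the board, the block tops and the plates. The far board corners are at (70,33) and (465,60), and the near right one is at (457,216).

```bash
python3 - <<'E'
from h import *
c=load('top0'); W=lambda u,v,z: w(c,190+(u+.5)/3-.5,120+(v+.5)/3-.5,z)
b=np.array([W(70,33,.01),W(465,60,.01),W(457,216,.01)]); print('board',b.round(4).tolist())
d=b[0]-b[1]; print('len',np.linalg.norm(d),'wid',np.linalg.norm(b[2]-b[1]),'yaw of x',np.degrees(np.arctan2(d[1],d[0]))-90)
e=b[1]-b[2]; print(np.degrees(np.arctan2(e[1],e[0])))
B=[[(38,171),(118,179),(109,243),(30,233)],[(142,179),(222,187),(214,250),(135,241)],[(245,186),(326,192),(320,256),(242,249)],[(352,198),(434,208),(427,272),(347,262)]]
for q in B:
    p=np.array([W(*a,.11) for a in q]); m=p.mean(0); d=p[0]-p[1]+p[3]-p[2]
    print('block',m.round(4),'yaw',np.degrees(np.arctan2(d[1],d[0]))-90,[np.linalg.norm(p[i]-p[i-1]).round(3) for i in range(4)])
H=[[(547,218),(609,194)],[(656,208),(713,224)],[(573,293),(617,327)],[(704,286),(727,338)]]
for q in H:
    p=np.array([W(*a,.005) for a in q]); d=p[0]-p[1]; print('plate',p.mean(0).round(4),'yawy',np.degrees(np.arctan2(d[1],d[0])),np.linalg.norm(d).round(3))
print('lens',W(465,323,.049),'jar',W(655,65,.07), 'purple',W(237,399,.11),W(370,432,.11))
E
```

```text
board [[0.719, 0.2538, 0.01], [0.686, -0.1204, 0.01], [0.5372, -0.1097, 0.01]]
len 0.37572941730749093 wid 0.1491748794249219 yaw of x -5.032001254818468
-4.125122193130875
block [0.5351 0.2176 0.11  ] yaw -7.422966207032957 [np.float64(0.053), np.float64(0.068), np.float64(0.055), np.float64(0.067)]
block [0.527  0.1293 0.11  ] yaw -7.072804747944474 [np.float64(0.053), np.float64(0.068), np.float64(0.054), np.float64(0.067)]
block [0.5201 0.0409 0.11  ] yaw -5.638947524756773 [np.float64(0.054), np.float64(0.069), np.float64(0.055), np.float64(0.066)]
block [ 0.5066 -0.0486  0.11  ] yaw -8.020840983305504 [np.float64(0.054), np.float64(0.07), np.float64(0.054), np.float64(0.067)]
plate [ 0.5456 -0.2229  0.005 ] yawy 110.36554485093546 0.062
plate [ 0.5346 -0.3213  0.005 ] yawy 73.05195018728611 0.055
plate [ 0.4484 -0.235   0.005 ] yawy 50.88409543588993 0.051
plate [ 0.4449 -0.3456  0.005 ] yawy 21.2262694866236 0.052
lens [ 0.43552935 -0.11293416  0.049     ] jar [ 0.66070529 -0.2856192   0.07      ] purple [0.37202716 0.07934461 0.11      ] [ 0.34357879 -0.02996539  0.11      ]
```

```bash
python3 - <<'E'
from h import *
rows([.31,-.40,.2],np.radians(84.5))
E
```

```text
d [ 0.8188 -0.648   0.0572]
wz 0.4313 j6 -0.1055468990966511
```

```bash
python3 -m jog '[{"dx":0.8,"dy":-0.65,"dz":0.05,"wz":0.43},{"dx":0.8,"dy":-0.65,"dz":0.05,"wz":0.43},{"dx":0.8,"dy":-0.65,"dz":0.05,"wz":0.43},{"dx":0.8,"dy":-0.65,"dz":0.05,"wz":0.43},{"dx":0.8,"dy":-0.65,"dz":0.05,"wz":0.43},{"dx":0.8,"dy":-0.65,"dz":0.05,"wz":0.43},{"dx":0.8,"dy":-0.65,"dz":0.05,"wz":0.43}]' 0 20
cat > tgt.py <<'E'
from h import *
B=[(.5351,.2176),(.527,.1293),(.5201,.0409),(.5066,-.0486)]
u=np.array([np.cos(np.radians(5.5)),-np.sin(np.radians(5.5))])
for i,b in enumerate(B):
    print(i+1); rows([*(np.array(b)-.046*u),.2],np.radians(84.5))
E
python3 tgt.py
```

```text
1
d [ 2.113  -2.8907  0.0595]
wz 0.4313 j6 -0.1055468990966511
2
d [ 1.9967 -2.5556  0.0591]
wz 0.4313 j6 -0.1055468990966511
3
d [ 1.8849 -2.219   0.0588]
wz 0.4313 j6 -0.1055468990966511
4
d [ 1.7464 -1.8845  0.0585]
wz 0.4313 j6 -0.1055468990966511invalid input at $[0]: expected keys dx, dy, dz, wx, wy, wz
```

```bash
python3 -m jog '[{"dx":0.8,"dy":-0.65,"dz":0.05,"wx":0,"wy":0,"wz":0.43},{"dx":0.8,"dy":-0.65,"dz":0.05,"wx":0,"wy":0,"wz":0.43},{"dx":0.8,"dy":-0.65,"dz":0.05,"wx":0,"wy":0,"wz":0.43},{"dx":0.8,"dy":-0.65,"dz":0.05,"wx":0,"wy":0,"wz":0.43},{"dx":0.8,"dy":-0.65,"dz":0.05,"wx":0,"wy":0,"wz":0.43},{"dx":0.8,"dy":-0.65,"dz":0.05,"wx":0,"wy":0,"wz":0.43},{"dx":0.8,"dy":-0.65,"dz":0.05,"wx":0,"wy":0,"wz":0.43}]' 0 20
python3 tgt.py
```

```text
clock: 0.98
position: [0.3048, -0.402, 0.2021]
tcp_rot: [3.138, -0.151, 0.0]
ft_force: [-0.5, -0.7, 0.1]
finger_gap: 0.319
grasp_force: 0.0
1
d [ 0.4952 -2.5553  0.0075]
wz -0.0001 j6 0.6140290532426694
2
d [ 0.4969 -2.2006  0.0076]
wz -0.0001 j6 0.6140290532426694
3
d [ 0.5033 -1.846   0.0077]
wz -0.0001 j6 0.6140290532426694
4
d [ 0.4839 -1.4844  0.0078]
wz -0.0001 j6 0.6140290532426694
```

```bash
python3 -m jog '[{"dx":0.25,"dy":-0.37,"dz":0,"wx":0,"wy":0,"wz":0},{"dx":0.48,"dy":-0.74,"dz":0,"wx":0,"wy":0,"wz":0},{"dx":0.48,"dy":-0.74,"dz":0,"wx":0,"wy":0,"wz":0},{"dx":0.48,"dy":-0.74,"dz":0,"wx":0,"wy":0,"wz":0},{"dx":0.48,"dy":-0.74,"dz":0,"wx":0,"wy":0,"wz":0}]' && python3 -m jog '[{"dx":0,"dy":-0.74,"dz":0,"wx":0,"wy":0,"wz":0},{"dx":0,"dy":-0.74,"dz":0,"wx":0,"wy":0,"wz":0},{"dx":0,"dy":-0.74,"dz":0,"wx":0,"wy":0,"wz":0},{"dx":0,"dy":-0.74,"dz":0.2,"wx":0,"wy":0,"wz":0},{"dx":0,"dy":-0.74,"dz":0.42,"wx":0,"wy":0,"wz":0},{"dx":0,"dy":-0.74,"dz":0.42,"wx":0,"wy":0,"wz":0},{"dx":0,"dy":-0.74,"dz":0.42,"wx":0,"wy":0,"wz":0},{"dx":0,"dy":-0.74,"dz":0.42,"wx":0,"wy":0,"wz":0}]'; python3 tgt.py | tail -2
```

```text
clock: 1.6
position: [0.4431, -0.2278, 0.202]
tcp_rot: [3.138, -0.147, -0.0]
ft_force: [0.5, -1.1, -0.5]
finger_gap: 0.005
grasp_force: 0.0
clock: 2.6
position: [0.4608, -0.0447, 0.0989]
tcp_rot: [3.137, -0.151, 0.005]
ft_force: [0.7, -0.8, 0.4]
finger_gap: 0.006
grasp_force: 0.0
d [ 0.0013 -0.0019 -0.4042]
wz 0.0001 j6 1.427306660581677
```

```bash
python3 -m jog '[{"dx":0.03,"dy":0,"dz":0,"wx":0,"wy":0,"wz":0},{"dx":0.05,"dy":0,"dz":0,"wx":0,"wy":0,"wz":0},{"dx":0.07,"dy":0,"dz":0,"wx":0,"wy":0,"wz":0},{"dx":0.09,"dy":0,"dz":0,"wx":0,"wy":0,"wz":0},{"dx":0.11,"dy":0,"dz":0,"wx":0,"wy":0,"wz":0},{"dx":0.13,"dy":0,"dz":0,"wx":0,"wy":0,"wz":0},{"dx":0.15,"dy":0,"dz":0,"wx":0,"wy":0,"wz":0},{"dx":0.17,"dy":0,"dz":0,"wx":0,"wy":0,"wz":0},{"dx":0.19,"dy":0,"dz":0,"wx":0,"wy":0,"wz":0},{"dx":0.21,"dy":0,"dz":0,"wx":0,"wy":0,"wz":0},{"dx":0.23,"dy":0,"dz":0,"wx":0,"wy":0,"wz":0},{"dx":0.25,"dy":0,"dz":0,"wx":0,"wy":0,"wz":0},{"dx":0.27,"dy":0,"dz":0,"wx":0,"wy":0,"wz":0},{"dx":0.29,"dy":0,"dz":0,"wx":0,"wy":0,"wz":0},{"dx":0.31,"dy":0,"dz":0,"wx":0,"wy":0,"wz":0},{"dx":0.33,"dy":0,"dz":0,"wx":0,"wy":0,"wz":0},{"dx":0.33,"dy":0,"dz":0,"wx":0,"wy":0,"wz":0},{"dx":0.33,"dy":0,"dz":0,"wx":0,"wy":0,"wz":0}]'
python3 - <<'E'
from h import *
shot('top','t1'); c=shot('scene','s1')
cv2.imwrite('pics/s1c.png',cv2.resize(c['image'][140:290,160:440],None,fx=2.8,fy=2.8))
E
```

```text
clock: 4.85
position: [0.5419, -0.0517, 0.0971]
tcp_rot: [3.138, -0.149, -0.0]
ft_force: [0.1, 0.2, -0.8]
finger_gap: 0.006
grasp_force: 0.0
```

View pics/s1c.png

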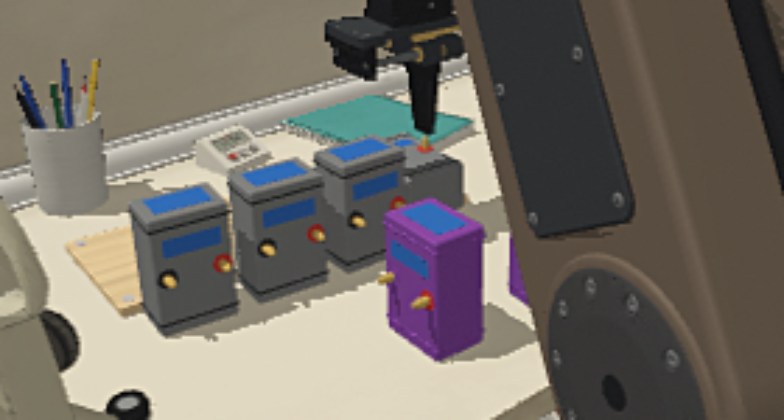

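Block 4 has tipped flat with its posts up (crop pixel (425,145)). Next is block 3.

```bash
python3 -m jog '[{"dx":-0.1,"dy":0,"dz":-0.2,"wx":0,"wy":0,"wz":0},{"dx":-0.31,"dy":-0.15,"dz":-0.2,"wx":0,"wy":0,"wz":0},{"dx":-0.31,"dy":-0.36,"dz":-0.2,"wx":0,"wy":0,"wz":0},{"dx":-0.31,"dy":-0.36,"dz":-0.2,"wx":0,"wy":0,"wz":0},{"dx":-0.31,"dy":-0.36,"dz":0,"wx":0,"wy":0,"wz":0},{"dx":-0.31,"dy":-0.36,"dz":0,"wx":0,"wy":0,"wz":0},{"dx":-0.31,"dy":-0.36,"dz":0,"wx":0,"wy":0,"wz":0}]'
python3 tgt.py | sed -n 7,9p
python3 -m jog '[{"dx":0.03,"dy":0,"dz":0,"wx":0,"wy":0,"wz":0},{"dx":0.05,"dy":0,"dz":0,"wx":0,"wy":0,"wz":0},{"dx":0.07,"dy":0,"dz":0,"wx":0,"wy":0,"wz":0},{"dx":0.09,"dy":0,"dz":0,"wx":0,"wy":0,"wz":0},{"dx":0.11,"dy":0,"dz":0,"wx":0,"wy":0,"wz":0},{"dx":0.13,"dy":0,"dz":0,"wx":0,"wy":0,"wz":0},{"dx":0.15,"dy":0,"dz":0,"wx":0,"wy":0,"wz":0},{"dx":0.17,"dy":0,"dz":0,"wx":0,"wy":0,"wz":0},{"dx":0.19,"dy":0,"dz":0,"wx":0,"wy":0,"wz":0},{"dx":0.21,"dy":0,"dz":0,"wx":0,"wy":0,"wz":0},{"dx":0.23,"dy":0,"dz":0,"wx":0,"wy":0,"wz":0},{"dx":0.25,"dy":0,"dz":0,"wx":0,"wy":0,"wz":0},{"dx":0.27,"dy":0,"dz":0,"wx":0,"wy":0,"wz":0},{"dx":0.29,"dy":0,"dz":0,"wx":0,"wy":0,"wz":0},{"dx":0.31,"dy":0,"dz":0,"wx":0,"wy":0,"wz":0},{"dx":0.33,"dy":0,"dz":0,"wx":0,"wy":0,"wz":0},{"dx":0.33,"dy":0,"dz":0,"wx":0,"wy":0,"wz":0},{"dx":0.33,"dy":0,"dz":0,"wx":0,"wy":0,"wz":0}]'
python3 -m jog '[{"dx":-0.1,"dy":0,"dz":-0.2,"wx":0,"wy":0,"wz":0},{"dx":-0.33,"dy":-0.15,"dz":-0.2,"wx":0,"wy":0,"wz":0},{"dx":-0.33,"dy":-0.355,"dz":-0.2,"wx":0,"wy":0,"wz":0},{"dx":-0.33,"dy":-0.355,"dz":-0.2,"wx":0,"wy":0,"wz":0},{"dx":-0.33,"dy":-0.355,"dz":0,"wx":0,"wy":0,"wz":0},{"dx":-0.33,"dy":-0.355,"dz":0,"wx":0,"wy":0,"wz":0},{"dx":-0.33,"dy":-0.355,"dz":0,"wx":0,"wy":0,"wz":0}]'
python3 tgt.py | sed -n 4,6p
```

```text
clock: 5.82
position: [0.4738, 0.0447, 0.098]
tcp_rot: [3.138, -0.15, 0.0]
ft_force: [0.6, -0.5, 1.1]
finger_gap: 0.005
grasp_force: 0.0
3
d [ 0.0017 -0.0027 -0.4082]
wz 0.0005 j6 1.6217072627252722
clock: 8.07
position: [0.5553, 0.0374, 0.097]
tcp_rot: [3.138, -0.149, -0.0]
ft_force: [0.1, 1.3, -1.2]
finger_gap: 0.007
grasp_force: 0.0
clock: 8.95
position: [0.4823, 0.1331, 0.098]
tcp_rot: [3.138, -0.15, 0.0]
ft_force: [-0.6, 0.0, 0.1]
finger_gap: 0.004
grasp_force: 0.0
2
d [-0.0044 -0.0019 -0.408 ]
wz 0.0005 j6 1.8038079610750843
```

```bash

python3 -m jog '[{"dx":0.03,"dy":0,"dz":0,"wx":0,"wy":0,"wz":0},{"dx":0.05,"dy":0,"dz":0,"wx":0,"wy":0,"wz":0},{"dx":0.07,"dy":0,"dz":0,"wx":0,"wy":0,"wz":0},{"dx":0.09,"dy":0,"dz":0,"wx":0,"wy":0,"wz":0},{"dx":0.11,"dy":0,"dz":0,"wx":0,"wy":0,"wz":0},{"dx":0.13,"dy":0,"dz":0,"wx":0,"wy":0,"wz":0},{"dx":0.15,"dy":0,"dz":0,"wx":0,"wy":0,"wz":0},{"dx":0.17,"dy":0,"dz":0,"wx":0,"wy":0,"wz":0},{"dx":0.19,"dy":0,"dz":0,"wx":0,"wy":0,"wz":0},{"dx":0.21,"dy":0,"dz":0,"wx":0,"wy":0,"wz":0},{"dx":0.23,"dy":0,"dz":0,"wx":0,"wy":0,"wz":0},{"dx":0.25,"dy":0,"dz":0,"wx":0,"wy":0,"wz":0},{"dx":0.27,"dy":0,"dz":0,"wx":0,"wy":0,"wz":0},{"dx":0.29,"dy":0,"dz":0,"wx":0,"wy":0,"wz":0},{"dx":0.31,"dy":0,"dz":0,"wx":0,"wy":0,"wz":0},{"dx":0.33,"dy":0,"dz":0,"wx":0,"wy":0,"wz":0},{"dx":0.33,"dy":0,"dz":0,"wx":0,"wy":0,"wz":0},{"dx":0.33,"dy":0,"dz":0,"wx":0,"wy":0,"wz":0}]'
python3 -m jog '[{"dx":-0.1,"dy":0,"dz":-0.2,"wx":0,"wy":0,"wz":0},{"dx":-0.34,"dy":-0.15,"dz":-0.2,"wx":0,"wy":0,"wz":0},{"dx":-0.34,"dy":-0.355,"dz":-0.2,"wx":0,"wy":0,"wz":0},{"dx":-0.34,"dy":-0.355,"dz":-0.2,"wx":0,"wy":0,"wz":0},{"dx":-0.34,"dy":-0.355,"dz":0,"wx":0,"wy":0,"wz":0},{"dx":-0.34,"dy":-0.355,"dz":0,"wx":0,"wy":0,"wz":0},{"dx":-0.34,"dy":-0.355,"dz":0,"wx":0,"wy":0,"wz":0}]'
python3 tgt.py | sed -n 1,3p
python3 -m jog '[{"dx":0.03,"dy":0,"dz":0,"wx":0,"wy":0,"wz":0},{"dx":0.05,"dy":0,"dz":0,"wx":0,"wy":0,"wz":0},{"dx":0.07,"dy":0,"dz":0,"wx":0,"wy":0,"wz":0},{"dx":0.09,"dy":0,"dz":0,"wx":0,"wy":0,"wz":0},{"dx":0.11,"dy":0,"dz":0,"wx":0,"wy":0,"wz":0},{"dx":0.13,"dy":0,"dz":0,"wx":0,"wy":0,"wz":0},{"dx":0.15,"dy":0,"dz":0,"wx":0,"wy":0,"wz":0},{"dx":0.17,"dy":0,"dz":0,"wx":0,"wy":0,"wz":0},{"dx":0.19,"dy":0,"dz":0,"wx":0,"wy":0,"wz":0},{"dx":0.21,"dy":0,"dz":0,"wx":0,"wy":0,"wz":0},{"dx":0.23,"dy":0,"dz":0,"wx":0,"wy":0,"wz":0},{"dx":0.25,"dy":0,"dz":0,"wx":0,"wy":0,"wz":0},{"dx":0.27,"dy":0,"dz":0,"wx":0,"wy":0,"wz":0},{"dx":0.29,"dy":0,"dz":0,"wx":0,"wy":0,"wz":0},{"dx":0.31,"dy":0,"dz":0,"wx":0,"wy":0,"wz":0},{"dx":0.33,"dy":0,"dz":0,"wx":0,"wy":0,"wz":0},{"dx":0.33,"dy":0,"dz":0,"wx":0,"wy":0,"wz":0},{"dx":0.33,"dy":0,"dz":0,"wx":0,"wy":0,"wz":0}]'
python3 -m jog '[{"dx":-0.1,"dy":0.2,"dz":-0.4,"wx":0,"wy":0,"wz":0},{"dx":-0.3,"dy":0.4,"dz":-0.4,"wx":0,"wy":0,"wz":0},{"dx":-0.3,"dy":0.6,"dz":-0.4,"wx":0,"wy":0,"wz":0},{"dx":-0.3,"dy":0.8,"dz":-0.4,"wx":0,"wy":0,"wz":0},{"dx":-0.3,"dy":1,"dz":-0.4,"wx":0,"wy":0,"wz":0},{"dx":-0.3,"dy":1,"dz":-0.4,"wx":0,"wy":0,"wz":0}]' 1 20
python3 - <<'E'
from h import *
c=shot('top','t2'); im=c['image'][120:280,190:450]
cv2.imwrite('pics/crop2.png',cv2.convertScaleAbs(cv2.resize(im,None,fx=3,fy=3,interpolation=cv2.INTER_CUBIC),alpha=1.8))
E
```

```text
clock: 11.2
position: [0.5638, 0.1257, 0.097]
tcp_rot: [3.138, -0.149, -0.0]
ft_force: [-1.0, -0.1, 0.4]
finger_gap: 0.004
grasp_force: 0.0
clock: 12.08
position: [0.4883, 0.2218, 0.0981]
tcp_rot: [3.138, -0.15, 0.001]
ft_force: [0.1, 0.1, 0.6]
finger_gap: 0.001
grasp_force: 0.0
1
d [ 0.0043 -0.0013 -0.4077]
wz 0.0005 j6 1.9697373757320795
clock: 14.32
position: [0.5697, 0.2143, 0.0971]
tcp_rot: [3.138, -0.149, -0.0]
ft_force: [1.0, -0.3, -0.9]
finger_gap: 0.0
grasp_force: 0.0
clock: 15.08
position: [0.471, -0.0305, 0.1975]
tcp_rot: [3.137, -0.157, 0.001]
ft_force: [-0.4, 0.7, -0.2]
finger_gap: 0.578
grasp_force: 0.0
```

View pics/crop2.png

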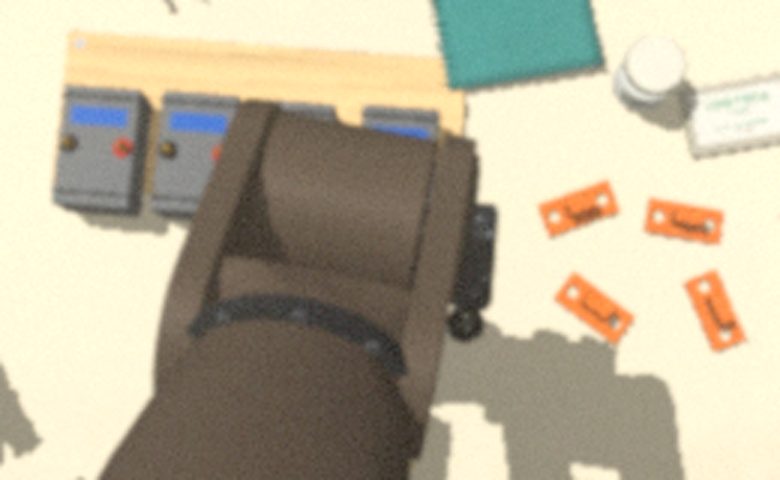

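All four blocks lie on the board with posts up: black posts at (67,143) and (167,149), red at (122,148). The plates have not moved. Next, the wrist camera for close measurement of the posts, then the plates.

```bash
python3 - <<'E'
from h import *
c=shot('wrist','w1'); print(c['eye'],R.from_rotvec(c['rotation']).as_matrix().round(2).tolist(),c['fovy'],telemetry.sense()['position'])
rows([.49,-.28,.26],np.radians(84.5))
# approx lying block seats, camera centre
for b in [(67,143),(122,148),(167,149)]: print(w(c:=load('t2'),190+b[0]/3,120+b[1]/3,.075).round(4))
E
```

```text
[ 0.54894833 -0.0367852   0.36779415] [[-0.1, -0.96, -0.28], [-1.0, 0.09, 0.03], [0.0, 0.28, -0.96]] 69.07496041747264 [ 0.4713522  -0.02769654  0.19721936]
d [ 0.1717  0.9973 -0.2512]
wz -0.0009 j6 1.4685770722289293
[0.5967 0.2341 0.075 ]
[0.5914 0.1855 0.075 ]
[0.5899 0.1458 0.075 ]
```

View pics/w1.png

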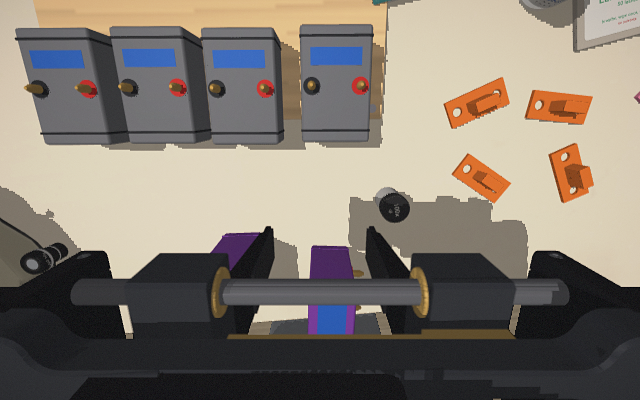

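The wrist view shows everything clearly. Post tips: block 1 at (30,88)/(85,89), block 2 at (124,88)/(176,88), block 3 at (214,89)/(264,88), block 4 at (312,85)/(361,85). I'll hover over each block with the tool x along its y, then do the same over the plates, so calibration error cancels.

```bash
python3 - <<'E'
from h import *
c=load('w1')
P=[[(30,88),(85,89)],[(124,88),(176,88)],[(214,89),(264,88)],[(312,85),(361,85)]]
for q in P:
    a=[w(c,*t,.075) for t in q]; d=a[0]-a[1]; m=(a[0]+a[1])/2
    print(m.round(4),np.degrees(np.arctan2(d[1],d[0])).round(1),np.linalg.norm(d).round(4))
    rows([*m[:2],.215],np.radians(-5.5))
E
```

```text
[0.5954 0.2072 0.075 ] 83.4 0.0517
d [ 0.4034 -0.983  -0.071 ]
wz 1.9991 j6 1.4685770722289293
[0.5874 0.1201 0.075 ] 84.4 0.0491
d [ 0.4048 -0.6333 -0.071 ]
wz 1.9991 j6 1.4685770722289293
[0.5787 0.0366 0.075 ] 85.5 0.0473
d [ 0.4027 -0.2973 -0.071 ]
wz 1.9991 j6 1.4685770722289293
[ 0.5728 -0.0554  0.075 ] 84.4 0.0462
d [ 0.4147  0.0712 -0.0711]
wz 1.9991 j6 1.4685770722289293
```

```bash
python3 -m jog '[{"dx":0.2,"dy":0.07,"dz":-0.05,"wx":0,"wy":0,"wz":-0.3},{"dx":0.41,"dy":0.07,"dz":-0.05,"wx":0,"wy":0,"wz":-0.5},{"dx":0.41,"dy":0.07,"dz":-0.05,"wx":0,"wy":0,"wz":-0.7},{"dx":0.41,"dy":0.07,"dz":-0.05,"wx":0,"wy":0,"wz":-0.9},{"dx":0.41,"dy":0.07,"dz":-0.05,"wx":0,"wy":0,"wz":-1},{"dx":0.41,"dy":0.07,"dz":-0.05,"wx":0,"wy":0,"wz":-1}]' && python3 -m jog '[{"dx":0,"dy":0,"dz":0,"wx":0,"wy":0,"wz":-0.2},{"dx":0,"dy":0,"dz":0,"wx":0,"wy":0,"wz":-0.4},{"dx":0,"dy":0,"dz":0,"wx":0,"wy":0,"wz":-0.6},{"dx":0,"dy":0,"dz":0,"wx":0,"wy":0,"wz":-0.8},{"dx":0,"dy":0,"dz":0,"wx":0,"wy":0,"wz":-1},{"dx":0,"dy":0,"dz":0,"wx":0,"wy":0,"wz":-1},{"dx":0,"dy":0,"dz":0,"wx":0,"wy":0,"wz":-1}]'
python3 - <<'E'
from h import *
c=shot('wrist','b4'); cv2.imwrite('pics/b4.png',c['image'])
s=telemetry.sense();print(s['position'],s['joints'][5])
print(px(c,[.5728,-.0554,.06]))
rows([.5787,.0366,.21],np.radians(-5.5))
E
```

```text
clock: 15.92
position: [0.572, -0.0529, 0.2094]
tcp_rot: [-2.955, -1.065, 0.001]
ft_force: [-0.4, -0.6, -0.5]
finger_gap: 0.996
grasp_force: 0.0
clock: 16.8
position: [0.5719, -0.054, 0.2096]
tcp_rot: [2.328, 2.109, -0.0]
ft_force: [0.2, 0.1, 0.8]
finger_gap: 1.002
grasp_force: 0.0
[ 0.57191763 -0.05418186  0.20959857] -0.1114645065013951
[321.47431204 186.88134847]
d [ 0.364  -0.0085 -0.0016]
wz -0.0024 j6 -0.1114645065013951
```

View pics/b4.png

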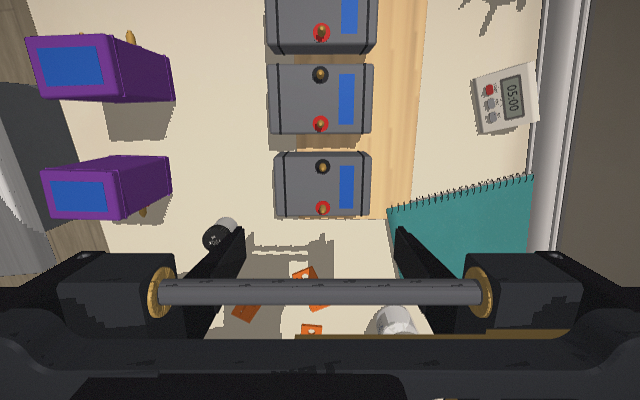

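Block 4's posts are at (322,167) and (322,208). The predicted midpoint was (321.5,186.9), so the estimate is close. I'll hover over blocks 3, 2 and 1.

```bash
cat > sh.py <<'E'
import sys; from h import *
shot('wrist',sys.argv[1]); s=telemetry.sense(); print(s['position'].round(4) if hasattr(s['position'],'round') else s['position'],s['joints'][5])
E
python3 -m jog '[{"dx":0.2,"dy":-0.01,"dz":0,"wx":0,"wy":0,"wz":0},{"dx":0.36,"dy":-0.01,"dz":0,"wx":0,"wy":0,"wz":0},{"dx":0.36,"dy":-0.01,"dz":0,"wx":0,"wy":0,"wz":0},{"dx":0.36,"dy":-0.01,"dz":0,"wx":0,"wy":0,"wz":0},{"dx":0.36,"dy":-0.01,"dz":0,"wx":0,"wy":0,"wz":0}]' | grep pos; python3 sh.py b3
python3 -m jog '[{"dx":0.2,"dy":0,"dz":0,"wx":0,"wy":0,"wz":0},{"dx":0.335,"dy":0,"dz":0,"wx":0,"wy":0,"wz":0},{"dx":0.335,"dy":0,"dz":0,"wx":0,"wy":0,"wz":0},{"dx":0.335,"dy":0,"dz":0,"wx":0,"wy":0,"wz":0},{"dx":0.335,"dy":0,"dz":0,"wx":0,"wy":0,"wz":0}]' | grep pos; python3 sh.py b2
python3 -m jog '[{"dx":0.2,"dy":0,"dz":0,"wx":0,"wy":0,"wz":0},{"dx":0.35,"dy":0,"dz":0,"wx":0,"wy":0,"wz":0},{"dx":0.35,"dy":0,"dz":0,"wx":0,"wy":0,"wz":0},{"dx":0.35,"dy":0,"dz":0,"wx":0,"wy":0,"wz":0},{"dx":0.35,"dy":0,"dz":0,"wx":0,"wy":0,"wz":0}]' | grep pos; python3 sh.py b1
python3 - <<'E'
from h import *
t=[cv2.resize(load('b%d'%i)['image'][150:225,270:370],None,fx=4,fy=4,interpolation=cv2.INTER_CUBIC) for i in (1,2,3,4)]
cv2.imwrite('pics/mos.png',np.vstack([np.hstack(t[:2]),np.hstack(t[2:])]))
E
```

```text
position: [0.5779, 0.0343, 0.2096]
[0.5779 0.0343 0.2096] 0.042012943170364504
position: [0.5859, 0.1175, 0.2096]
[0.5859 0.1176 0.2097] 0.1840682639150462
position: [0.5942, 0.2045, 0.2097]
[0.5943 0.2046 0.2097] 0.3230195519745297
```

View pics/mos.png

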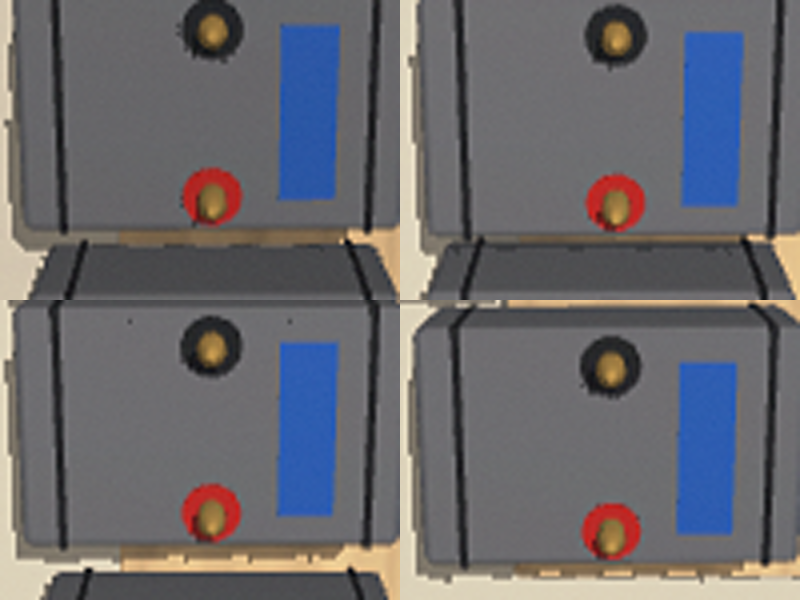

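Collar centres read from the mosaic (4x, origin 270,150): b1 (213,29)/(213,196), b2 (216,36)/(215,203), b3 (211,47)/(211,213), b4 (210,67)/(211,231).

```bash
python3 - <<'E'
from h import *
D={1:[(213,29),(213,196)],2:[(216,36),(215,203)],3:[(211,47),(211,213)],4:[(210,67),(211,231)]}
out={}
for i,q in D.items():
    c=load('b%d'%i); a=[w(c,270+(u+.5)/4-.5,150+(v+.5)/4-.5,.061) for u,v in q]; m=(a[0]+a[1])/2; d=a[0]-a[1]
    out[i]=[*m[:2],np.degrees(np.arctan2(d[1],d[0]))]; print(i,np.round(out[i],4),np.linalg.norm(d).round(4))
json.dump(out,open('seats.json','w'))
rows([.5456,-.2229,.155],np.radians(20.4))
E
```

```text
1 [ 0.5976  0.2132 84.7173] 0.0478
2 [ 0.5898  0.1242 84.4115] 0.048
3 [5.80300e-01 3.81000e-02 8.46685e+01] 0.0479
4 [ 5.73600e-01 -5.57000e-02  8.48915e+01] 0.0478
d [-1.7209 -0.0293  0.2191]
wz -0.5759 j6 0.3230195519745297
```

```bash
python3 -m jog '[{"dx":-0.25,"dy":-0.01,"dz":0,"wx":0,"wy":0,"wz":0},{"dx":-0.5,"dy":-0.01,"dz":0,"wx":0,"wy":0,"wz":0},{"dx":-0.75,"dy":-0.02,"dz":0,"wx":0,"wy":0,"wz":0},{"dx":-1,"dy":-0.02,"dz":0,"wx":0,"wy":0,"wz":0},{"dx":-1,"dy":-0.02,"dz":0,"wx":0,"wy":0,"wz":0}]' 0.35 20 | grep pos; python3 -m jog '[{"dx":-0.24,"dy":-0.01,"dz":0,"wx":0,"wy":0,"wz":-0.2},{"dx":-0.48,"dy":-0.01,"dz":0.1,"wx":0,"wy":0,"wz":-0.4},{"dx":-0.72,"dy":-0.01,"dz":0.22,"wx":0,"wy":0,"wz":-0.575},{"dx":-0.72,"dy":-0.01,"dz":0.22,"wx":0,"wy":0,"wz":-0.575},{"dx":-0.72,"dy":-0.01,"dz":0.22,"wx":0,"wy":0,"wz":-0.575},{"dx":-0.72,"dy":-0.01,"dz":0.22,"wx":0,"wy":0,"wz":-0.575}]' | grep pos
cat > pl.py <<'E'
# find the plate nearest the given coarse spot by fitting its projected outline to the orange mask
import sys; from h import *; from scipy.optimize import minimize
S=4
def hull(c,p,box,z0,z1):
    cs,sn=np.cos(p[2]),np.sin(p[2]); pts=[]
    for x in (-box[0],box[0]):
        for y in (-box[1],box[1]):
            for z in (z0,z1): pts.append(px(c,[p[0]+cs*x-sn*y,p[1]+sn*x+cs*y,z]))
    return cv2.convexHull(np.round((np.array(pts)+.5)*S*16).astype(np.int32))
def fit(c,p0):
    h=cv2.cvtColor(c['image'],cv2.COLOR_BGR2HSV); m=cv2.inRange(h,(5,130,60),(20,255,255))
    n,l,st,ce=cv2.connectedComponentsWithStats(m); k=1+np.argmin([np.hypot(*(ce[i]-px(c,[*p0[:2],.01])))+(1e4 if st[i,4]<150 else 0) for i in range(1,n)])
    cnt=cv2.findContours((l==k).astype(np.uint8),cv2.RETR_EXTERNAL,cv2.CHAIN_APPROX_NONE)[0]
    m=np.zeros_like(m); cv2.drawContours(m,cnt,-1,255,-1)
    m=cv2.resize(m,None,fx=S,fy=S,interpolation=cv2.INTER_LINEAR)>127
    x,y,w_,h_=st[k,:4]*S; sl=np.s_[max(0,y-80):y+h_+80,max(0,x-80):x+w_+80]
    def cost(q):
        r=np.zeros(m.shape,np.uint8); p=[p0[0]+q[0]/1000,p0[1]+q[1]/1000,p0[2]+q[2]/50]
        for b,z0,z1 in (((.016,.035),0,.005),((.006,.013),.005,.029)): cv2.fillConvexPoly(r,hull(c,p,b,z0,z1),1,shift=4)
        return np.logical_xor(r[sl],m[sl]).sum()/m[sl].sum()
    q=[0,0,0]
    for s in (6,2): r=minimize(cost,q,method='Nelder-Mead',options=dict(initial_simplex=np.array(q)+s*np.array([[0,0,0],[1,0,0],[0,1,0],[0,0,1]]),xatol=.03,fatol=1e-5)); q=r.x
    return [p0[0]+q[0]/1000,p0[1]+q[1]/1000,p0[2]+q[2]/50],r.fun
if __name__=='__main__':
    c=shot('wrist',sys.argv[1]); x,y,yaw=map(float,sys.argv[2:5])   # yaw = plate y angle, deg
    p,f=fit(c,[x,y,np.radians(yaw-90)]); print('plate',np.round(p[:2],4),'yaw',np.degrees(p[2])+90,'misfit',round(f,3))
    z=float(sys.argv[5]) if len(sys.argv)>5 else .0075
    rows([p[0],p[1],z],p[2])
E
python3 pl.py p1 .5456 -.2229 110.4
```

```text
position: [0.5649, -0.047, 0.2098]
position: [0.5464, -0.2203, 0.1554]
plate [ 0.5418 -0.2242] yaw 109.43592411950385 misfit 0.022
d [-0.0077 -0.0233  0.592 ]
wz 0.0235 j6 -0.8530353822802758
```

View pics/p1.png

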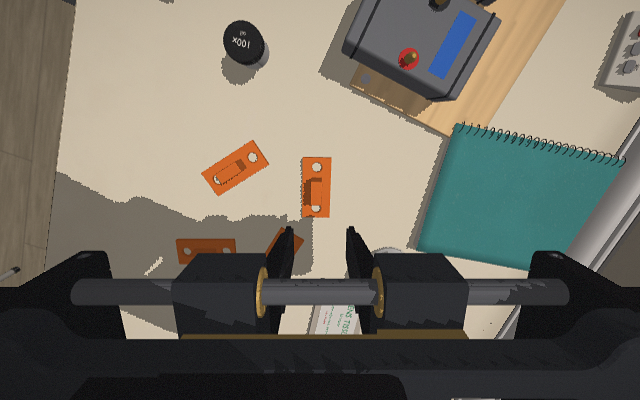

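The plate is at (316,187) and the outline fit has 2% misfit. Descending to grip.

```bash
python3 -m jog '[{"dx":-0.008,"dy":-0.023,"dz":0.15,"wx":0,"wy":0,"wz":0.023},{"dx":-0.008,"dy":-0.023,"dz":0.35,"wx":0,"wy":0,"wz":0.023},{"dx":-0.008,"dy":-0.023,"dz":0.5,"wx":0,"wy":0,"wz":0.023},{"dx":-0.008,"dy":-0.023,"dz":0.56,"wx":0,"wy":0,"wz":0.023},{"dx":-0.008,"dy":-0.023,"dz":0.59,"wx":0,"wy":0,"wz":0.023},{"dx":-0.008,"dy":-0.023,"dz":0.59,"wx":0,"wy":0,"wz":0.023},{"dx":-0.008,"dy":-0.023,"dz":0.59,"wx":0,"wy":0,"wz":0.023}]'; python3 -m jog '[{"dx":0,"dy":0,"dz":0,"wx":0,"wy":0,"wz":0},{"dx":0,"dy":0,"dz":0,"wx":0,"wy":0,"wz":0},{"dx":0,"dy":0,"dz":0,"wx":0,"wy":0,"wz":0},{"dx":0,"dy":0,"dz":0,"wx":0,"wy":0,"wz":0},{"dx":0,"dy":0,"dz":0,"wx":0,"wy":0,"wz":0},{"dx":0,"dy":0,"dz":0,"wx":0,"wy":0,"wz":0}]' 0 40; python3 -m jog '[{"dx":0,"dy":0,"dz":-0.15,"wx":0,"wy":0,"wz":0},{"dx":0,"dy":0,"dz":-0.35,"wx":0,"wy":0,"wz":0},{"dx":0,"dy":0,"dz":-0.55,"wx":0,"wy":0,"wz":0},{"dx":0,"dy":0,"dz":-0.55,"wx":0,"wy":0,"wz":0},{"dx":0,"dy":0,"dz":-0.55,"wx":0,"wy":0,"wz":0}]'
cat > go.py <<'E'
import sys; from h import *
x,y,a=json.load(open('seats.json'))[sys.argv[1]]; rows([x,y,float(sys.argv[2])],np.radians(a-90))
E
python3 go.py 4 .115
```

```text
clock: 21.18
position: [0.5418, -0.2257, 0.0083]
tcp_rot: [1.814, 2.562, 0.0]
ft_force: [0.2, 0.4, 0.4]
finger_gap: 0.352
grasp_force: 0.0
clock: 21.92
position: [0.5414, -0.2256, 0.0074]
tcp_rot: [1.815, 2.564, -0.0]
ft_force: [-0.7, 0.5, 5.7]
finger_gap: 0.123
grasp_force: 40.0
clock: 22.55
position: [0.5408, -0.2253, 0.1439]
tcp_rot: [-1.815, -2.563, 0.0]
ft_force: [0.5, -0.6, -0.5]
finger_gap: 0.122
grasp_force: 40.0
d [0.596  0.3495 0.1156]
wz 0.5446 j6 -0.8459309871931205
```

```bash
python3 -m jog '[{"dx":0.2,"dy":0.1,"dz":0,"wx":0,"wy":0,"wz":0.2},{"dx":0.4,"dy":0.25,"dz":0,"wx":0,"wy":0,"wz":0.4},{"dx":0.59,"dy":0.35,"dz":0.06,"wx":0,"wy":0,"wz":0.545},{"dx":0.59,"dy":0.35,"dz":0.115,"wx":0,"wy":0,"wz":0.545},{"dx":0.59,"dy":0.35,"dz":0.115,"wx":0,"wy":0,"wz":0.545},{"dx":0.59,"dy":0.35,"dz":0.115,"wx":0,"wy":0,"wz":0.545},{"dx":0.59,"dy":0.35,"dz":0.115,"wx":0,"wy":0,"wz":0.545}]'; python3 go.py 4 .0675
python3 - <<'E'
from h import *
c=shot('wrist','h4'); cv2.imwrite('pics/h4c.png',cv2.resize(c['image'][130:280,220:420],None,fx=4,fy=4,interpolation=cv2.INTER_CUBIC))
E
```

```text
clock: 23.42
position: [0.5748, -0.0584, 0.1161]
tcp_rot: [2.319, 2.118, 0.0]
ft_force: [0.4, 1.1, -0.2]
finger_gap: 0.126
grasp_force: 40.0
d [ 0.0102 -0.0058  0.1946]
wz -0.0019 j6 -0.12469251380681085
```

View pics/h4c.png

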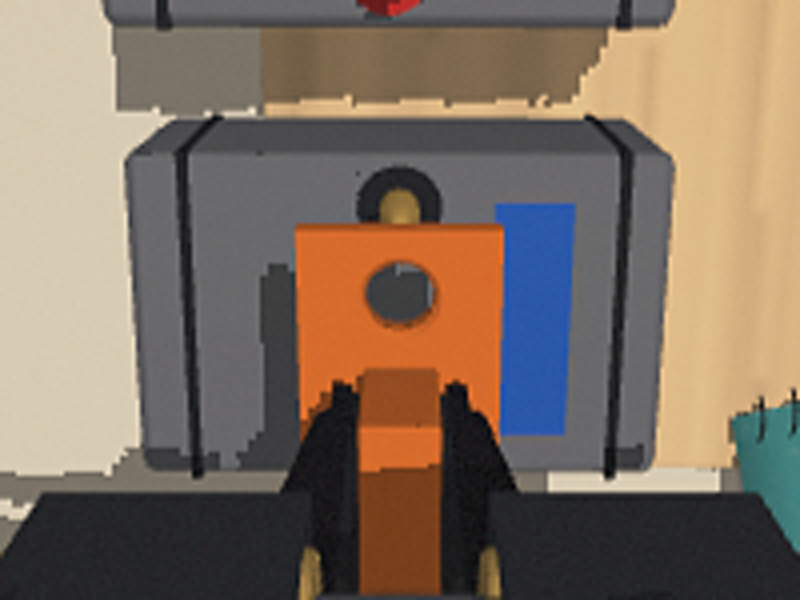

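```bash
cat > chk.py <<'E'
import sys; from h import *
# args: pic, hole u v (crop4 from 220,130), block
c=load(sys.argv[1]); u,v=map(float,sys.argv[2:4]); s=telemetry.sense()
h=w(c,220+(u+.5)/4-.5,130+(v+.5)/4-.5,s['position'][2]-.0024)
x,y,a=json.load(open('seats.json'))[sys.argv[4]]; a=np.radians(a)
post=np.array([x+.024*np.cos(a),y+.024*np.sin(a),h[2]]); Rt=R.from_rotvec(s['tcp_rot'])
print('hole',h.round(4),'post',post.round(4),'shift units',np.round(Rt.inv().apply(post-h)/.25,4))
E
python3 chk.py h4 401 294 4
```

```text
hole [ 0.5762 -0.0332  0.1138] post [ 0.5758 -0.0318  0.1138] shift units [ 0.0052 -0.0022 -0.    ]
```

```bash
python3 -m jog '[{"dx":0.005,"dy":-0.004,"dz":0.02,"wx":0,"wy":0,"wz":0},{"dx":0.005,"dy":-0.004,"dz":0.05,"wx":0,"wy":0,"wz":0},{"dx":0.005,"dy":-0.004,"dz":0.08,"wx":0,"wy":0,"wz":0},{"dx":0.005,"dy":-0.004,"dz":0.1,"wx":0,"wy":0,"wz":0},{"dx":0.005,"dy":-0.004,"dz":0.12,"wx":0,"wy":0,"wz":0},{"dx":0.005,"dy":-0.004,"dz":0.14,"wx":0,"wy":0,"wz":0},{"dx":0.005,"dy":-0.004,"dz":0.16,"wx":0,"wy":0,"wz":0},{"dx":0.005,"dy":-0.004,"dz":0.175,"wx":0,"wy":0,"wz":0},{"dx":0.005,"dy":-0.004,"dz":0.19,"wx":0,"wy":0,"wz":0},{"dx":0.005,"dy":-0.004,"dz":0.195,"wx":0,"wy":0,"wz":0},{"dx":0.005,"dy":-0.004,"dz":0.195,"wx":0,"wy":0,"wz":0}]'
```

```text
clock: 24.85
position: [0.5738, -0.056, 0.0674]
tcp_rot: [2.318, 2.12, -0.0]
ft_force: [-1.7, 0.6, 4.7]
finger_gap: 0.126
grasp_force: 40.0
```

```bash
python3 -m jog '[{"dx":0,"dy":0,"dz":0,"wx":0,"wy":0,"wz":0},{"dx":0,"dy":0,"dz":0,"wx":0,"wy":0,"wz":0},{"dx":0,"dy":0,"dz":0,"wx":0,"wy":0,"wz":0},{"dx":0,"dy":0,"dz":-0.1,"wx":0,"wy":0,"wz":0},{"dx":0,"dy":0,"dz":-0.25,"wx":0,"wy":0,"wz":0},{"dx":0,"dy":0,"dz":-0.4,"wx":0,"wy":0,"wz":0},{"dx":0,"dy":0,"dz":-0.4,"wx":0,"wy":0,"wz":0},{"dx":0,"dy":0,"dz":-0.4,"wx":0,"wy":0,"wz":0}]' 0.35; python3 - <<'E'
from h import *; from pl import fit
c=shot('wrist','r4'); cv2.imwrite('pics/r4c.png',cv2.resize(c['image'][120:330,200:440],None,fx=2.5,fy=2.5))
for p in ([.5346,-.3213,73],[.4484,-.235,51],[.4449,-.3456,21.2]):
    print(px(c,[*p[:2],.01]))
rows([.5346,-.3213,.155],np.radians(73-90))
E
```

```text
clock: 25.85
position: [0.5736, -0.0559, 0.1666]
tcp_rot: [-2.318, -2.12, 0.001]
ft_force: [-0.6, 0.2, -0.2]
finger_gap: 0.353
grasp_force: 0.0
[309.63676341 368.51881255]
[239.30035002 321.95830265]
[249.5796419 386.115978 ]
d [-1.0714 -0.0598  0.0446]
wz 0.2639 j6 -0.12222859286794434
```

View pics/r4c.png

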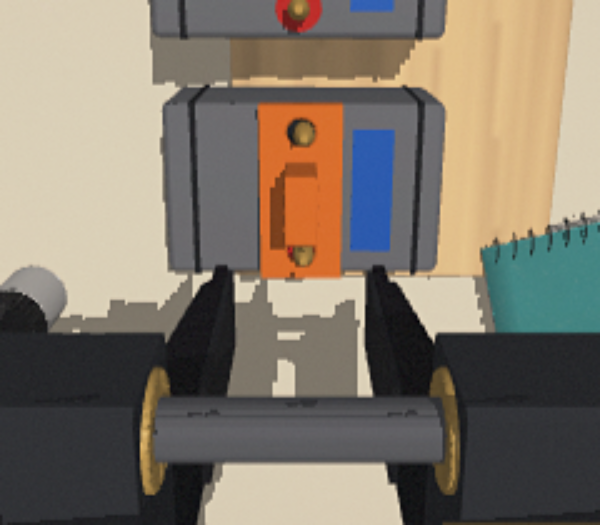

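The plate is threaded over both posts of block 4 and lies flat (crop posts at (301,131) and (303,253)). Next plate.

```bash
python3 -m jog '[{"dx":-0.25,"dy":-0.02,"dz":0,"wx":0,"wy":0,"wz":0.1},{"dx":-0.5,"dy":-0.04,"dz":0,"wx":0,"wy":0,"wz":0.2},{"dx":-0.75,"dy":-0.06,"dz":0.04,"wx":0,"wy":0,"wz":0.26},{"dx":-1,"dy":-0.06,"dz":0.04,"wx":0,"wy":0,"wz":0.26},{"dx":-1,"dy":-0.06,"dz":0.04,"wx":0,"wy":0,"wz":0.26},{"dx":-1,"dy":-0.06,"dz":0.04,"wx":0,"wy":0,"wz":0.26},{"dx":-1,"dy":-0.06,"dz":0.04,"wx":0,"wy":0,"wz":0.26},{"dx":-1,"dy":-0.06,"dz":0.04,"wx":0,"wy":0,"wz":0.26}]'; python3 pl.py p2 .5346 -.3213 73
```

```text
clock: 26.9
position: [0.5369, -0.3024, 0.1572]
tcp_rot: [-2.521, -1.875, 0.0]
ft_force: [0.4, 0.2, -0.5]
finger_gap: 0.349
grasp_force: 0.0
plate [ 0.5279 -0.322 ] yaw 78.3915141877057 misfit 0.029
d [-0.0846 -0.0123  0.599 ]
wz -0.114 j6 -0.32811446662136556
```

```bash
python3 -m jog '[{"dx":-0.085,"dy":-0.012,"dz":0.15,"wx":0,"wy":0,"wz":-0.114},{"dx":-0.085,"dy":-0.012,"dz":0.35,"wx":0,"wy":0,"wz":-0.114},{"dx":-0.085,"dy":-0.012,"dz":0.5,"wx":0,"wy":0,"wz":-0.114},{"dx":-0.085,"dy":-0.012,"dz":0.56,"wx":0,"wy":0,"wz":-0.114},{"dx":-0.085,"dy":-0.012,"dz":0.595,"wx":0,"wy":0,"wz":-0.114},{"dx":-0.085,"dy":-0.012,"dz":0.595,"wx":0,"wy":0,"wz":-0.114},{"dx":-0.085,"dy":-0.012,"dz":0.595,"wx":0,"wy":0,"wz":-0.114}]'; python3 -c "
from h import *
rows([.5279,-.322,.0075],np.radians(78.4-90))"
```

```text
clock: 27.82
position: [0.5281, -0.3234, 0.0096]
tcp_rot: [2.435, 1.983, 0.001]
ft_force: [-0.5, 0.9, -0.1]
finger_gap: 0.353
grasp_force: 0.0
d [ 0.0052 -0.0021  0.0084]
wz -0.0019 j6 -0.452004634708567
```

```bash
python3 -m jog '[{"dx":0.005,"dy":-0.002,"dz":0.007,"wx":0,"wy":0,"wz":0},{"dx":0.005,"dy":-0.002,"dz":0.007,"wx":0,"wy":0,"wz":0}]' | grep pos;  python3 -m jog '[{"dx":0,"dy":0,"dz":0,"wx":0,"wy":0,"wz":0},{"dx":0,"dy":0,"dz":0,"wx":0,"wy":0,"wz":0},{"dx":0,"dy":0,"dz":0,"wx":0,"wy":0,"wz":0},{"dx":0,"dy":0,"dz":0,"wx":0,"wy":0,"wz":0},{"dx":0,"dy":0,"dz":0,"wx":0,"wy":0,"wz":0},{"dx":0,"dy":0,"dz":0,"wx":0,"wy":0,"wz":0}]' 0 40; python3 -m jog '[{"dx":0,"dy":0,"dz":-0.15,"wx":0,"wy":0,"wz":0},{"dx":0,"dy":0,"dz":-0.35,"wx":0,"wy":0,"wz":0},{"dx":0,"dy":0,"dz":-0.55,"wx":0,"wy":0,"wz":0},{"dx":0,"dy":0,"dz":-0.55,"wx":0,"wy":0,"wz":0},{"dx":0,"dy":0,"dz":-0.55,"wx":0,"wy":0,"wz":0}]'; python3 go.py 3 .115
```

```text
position: [0.5274, -0.3217, 0.007]
clock: 28.82
position: [0.5274, -0.3219, 0.0067]
tcp_rot: [2.436, 1.983, -0.0]
ft_force: [0.1, -0.4, 0.6]
finger_gap: 0.124
grasp_force: 40.0
clock: 29.45
position: [0.5269, -0.3215, 0.1435]
tcp_rot: [-2.435, -1.983, 0.0]
ft_force: [-0.2, 0.0, -0.1]
finger_gap: 0.126
grasp_force: 40.0
d [ 1.4516 -0.0824  0.1144]
wz -0.1414 j6 -0.45056498642969384
```

```bash
python3 -m jog '[{"dx":0.24,"dy":-0.01,"dz":0,"wx":0,"wy":0,"wz":0},{"dx":0.48,"dy":-0.02,"dz":0,"wx":0,"wy":0,"wz":-0.05},{"dx":0.72,"dy":-0.04,"dz":0,"wx":0,"wy":0,"wz":-0.1},{"dx":0.95,"dy":-0.05,"dz":0,"wx":0,"wy":0,"wz":-0.14},{"dx":0.95,"dy":-0.05,"dz":0,"wx":0,"wy":0,"wz":-0.14},{"dx":0.95,"dy":-0.05,"dz":0,"wx":0,"wy":0,"wz":-0.14}]' | grep -E 'pos|gap'; python3 go.py 3 .115
```

```text
position: [0.5628, -0.0867, 0.1429]
finger_gap: 0.126
d [0.5036 0.023  0.1117]
wz -0.0009 j6 -0.17477892734321973
```

```bash
python3 -m jog '[{"dx":0.2,"dy":0.015,"dz":0,"wx":0,"wy":0,"wz":0},{"dx":0.4,"dy":0.022,"dz":0,"wx":0,"wy":0,"wz":0},{"dx":0.503,"dy":0.022,"dz":0.06,"wx":0,"wy":0,"wz":0},{"dx":0.503,"dy":0.022,"dz":0.11,"wx":0,"wy":0,"wz":0},{"dx":0.503,"dy":0.022,"dz":0.11,"wx":0,"wy":0,"wz":0},{"dx":0.503,"dy":0.022,"dz":0.11,"wx":0,"wy":0,"wz":0},{"dx":0.503,"dy":0.022,"dz":0.11,"wx":0,"wy":0,"wz":0}]' | grep -E 'pos|gap'; python3 go.py 3 .067
cat > hole.py <<'E'
# front hole of the held plate: dark/grey blob inside the orange region, centroid in full-picture pixels
import sys; from h import *
c=shot('wrist',sys.argv[1]); h=cv2.cvtColor(c['image'],cv2.COLOR_BGR2HSV); m=cv2.inRange(h,(5,130,60),(20,255,255)); m[:150]=0; m[250:]=0; m[:,:260]=0; m[:,380:]=0
cs,hi=cv2.findContours(m,cv2.RETR_CCOMP,cv2.CHAIN_APPROX_NONE)
for k,q in zip(cs,hi[0]):
    if q[3]>=0 and cv2.contourArea(k)>60:
        e=cv2.fitEllipse(k); print(np.round(e,1) if 0 else e); u,v=e[0]; s=telemetry.sense()
        p=w(c,u,v,s['position'][2]-.002-.001); x,y,a=json.load(open('seats.json'))[sys.argv[2]]; a=np.radians(a)
        post=np.array([x+.024*np.cos(a),y+.024*np.sin(a),p[2]]); print('shift',np.round(R.from_rotvec(s['tcp_rot']).inv().apply(post-p)/.25,4))
E
python3 hole.py h3 3
```

```text
position: [0.5808, 0.0371, 0.117]
finger_gap: 0.122
d [ 0.0039 -0.0025  0.2001]
wz -0.003 j6 0.04584117084748475
((319.563232421875, 203.5115966796875), (15.45737361907959, 18.045391082763672), 92.79986572265625)
shift [0.0008 0.0018 0.    ]
```

```bash
python3 -m jog '[{"dx":0.002,"dy":-0.001,"dz":0.02,"wx":0,"wy":0,"wz":0},{"dx":0.002,"dy":-0.001,"dz":0.05,"wx":0,"wy":0,"wz":0},{"dx":0.002,"dy":-0.001,"dz":0.08,"wx":0,"wy":0,"wz":0},{"dx":0.002,"dy":-0.001,"dz":0.1,"wx":0,"wy":0,"wz":0},{"dx":0.002,"dy":-0.001,"dz":0.12,"wx":0,"wy":0,"wz":0},{"dx":0.002,"dy":-0.001,"dz":0.14,"wx":0,"wy":0,"wz":0},{"dx":0.002,"dy":-0.001,"dz":0.16,"wx":0,"wy":0,"wz":0},{"dx":0.002,"dy":-0.001,"dz":0.18,"wx":0,"wy":0,"wz":0},{"dx":0.002,"dy":-0.001,"dz":0.195,"wx":0,"wy":0,"wz":0},{"dx":0.002,"dy":-0.001,"dz":0.2,"wx":0,"wy":0,"wz":0},{"dx":0.002,"dy":-0.001,"dz":0.2,"wx":0,"wy":0,"wz":0}]'
```

```text
clock: 32.5
position: [0.5804, 0.0385, 0.0667]
tcp_rot: [2.323, 2.114, 0.0]
ft_force: [0.3, 1.1, 0.3]
finger_gap: 0.124
grasp_force: 40.0
```

```bash
python3 -m jog '[{"dx":0,"dy":0,"dz":0,"wx":0,"wy":0,"wz":0},{"dx":0,"dy":0,"dz":0,"wx":0,"wy":0,"wz":0},{"dx":0,"dy":0,"dz":0,"wx":0,"wy":0,"wz":0},{"dx":0,"dy":0,"dz":-0.1,"wx":0,"wy":0,"wz":0},{"dx":0,"dy":0,"dz":-0.25,"wx":0,"wy":0,"wz":0},{"dx":0,"dy":0,"dz":-0.4,"wx":0,"wy":0,"wz":0},{"dx":0,"dy":0,"dz":-0.4,"wx":0,"wy":0,"wz":0},{"dx":0,"dy":0,"dz":-0.4,"wx":0,"wy":0,"wz":0}]' 0.35 | grep pos; python3 - <<'E'
from h import *
shot('wrist','r3')
rows([.445,-.235,.155],np.radians(51-90))
E
```

```text
position: [0.58, 0.0385, 0.1661]
d [-1.14   -0.4342  0.0435]
wz 0.7469 j6 0.04693888582755424
```

```bash
python3 -m jog '[{"dx":-0.25,"dy":-0.09,"dz":0,"wx":0,"wy":0,"wz":0},{"dx":-0.48,"dy":-0.18,"dz":0,"wx":0,"wy":0,"wz":0.2},{"dx":-0.7,"dy":-0.3,"dz":0,"wx":0,"wy":0,"wz":0.4},{"dx":-0.9,"dy":-0.4,"dz":0.04,"wx":0,"wy":0,"wz":0.6},{"dx":-1,"dy":-0.43,"dz":0.04,"wx":0,"wy":0,"wz":0.75},{"dx":-1,"dy":-0.43,"dz":0.04,"wx":0,"wy":0,"wz":0.75},{"dx":-1,"dy":-0.43,"dz":0.04,"wx":0,"wy":0,"wz":0.75},{"dx":-1,"dy":-0.43,"dz":0.04,"wx":0,"wy":0,"wz":0.75}]' | grep pos;  python3 -c "
from h import *
rows([.445,-.235,.155],np.radians(51-90))"; python3 pl.py p3 .445 -.235 51
```

```text
position: [0.4502, -0.1993, 0.1564]
d [-0.1242  0.0738  0.0056]
wz 0.0002 j6 0.1295642613250741
plate [ 0.4831 -0.2273] yaw 51.40017965376708 misfit 0.026
d [-0.0041  0.1728  0.5959]
wz -0.0089 j6 0.12968492130908918
```

This plate has been knocked about 35 mm aside. I'll hover above it and remeasure.

```bash
python3 -m jog '[{"dx":-0.004,"dy":0.1,"dz":0,"wx":0,"wy":0,"wz":-0.009},{"dx":-0.004,"dy":0.173,"dz":0,"wx":0,"wy":0,"wz":-0.009},{"dx":-0.004,"dy":0.173,"dz":0,"wx":0,"wy":0,"wz":-0.009},{"dx":-0.004,"dy":0.173,"dz":0,"wx":0,"wy":0,"wz":-0.009},{"dx":-0.004,"dy":0.173,"dz":0,"wx":0,"wy":0,"wz":-0.009}]' | grep pos; python3 pl.py p3b .4831 -.2273 51.4
```

```text
position: [0.4823, -0.2277, 0.1567]
plate [ 0.4831 -0.2269] yaw 52.058377041274696 misfit 0.022
d [ 4.60e-03 -2.00e-04  5.97e-01]
wz -0.0172 j6 0.11066448223524349
```

```bash
python3 -m jog '[{"dx":0.005,"dy":0,"dz":0.15,"wx":0,"wy":0,"wz":-0.015},{"dx":0.005,"dy":0,"dz":0.35,"wx":0,"wy":0,"wz":-0.015},{"dx":0.005,"dy":0,"dz":0.5,"wx":0,"wy":0,"wz":-0.015},{"dx":0.005,"dy":0,"dz":0.56,"wx":0,"wy":0,"wz":-0.015},{"dx":0.005,"dy":0,"dz":0.595,"wx":0,"wy":0,"wz":-0.015},{"dx":0.005,"dy":0,"dz":0.595,"wx":0,"wy":0,"wz":-0.015},{"dx":0.005,"dy":0,"dz":0.595,"wx":0,"wy":0,"wz":-0.015},{"dx":0.005,"dy":0,"dz":0.595,"wx":0,"wy":0,"wz":-0.015}]'; python3 -c "
from h import *
rows([.4831,-.2269,.0075],np.radians(52-90))"
```

```text
clock: 36.28
position: [0.4839, -0.2276, 0.0087]
tcp_rot: [2.823, 1.375, 0.001]
ft_force: [-0.4, 0.5, 0.3]
finger_gap: 0.349
grasp_force: 0.0
d [ 0.0003 -0.0041  0.0048]
wz -0.0014 j6 0.10126075702194892
```

```bash
python3 -m jog '[{"dx":0,"dy":-0.004,"dz":0.005,"wx":0,"wy":0,"wz":0},{"dx":0,"dy":-0.004,"dz":0.005,"wx":0,"wy":0,"wz":0}]' | grep pos;  python3 -m jog '[{"dx":0,"dy":0,"dz":0,"wx":0,"wy":0,"wz":0},{"dx":0,"dy":0,"dz":0,"wx":0,"wy":0,"wz":0},{"dx":0,"dy":0,"dz":0,"wx":0,"wy":0,"wz":0},{"dx":0,"dy":0,"dz":0,"wx":0,"wy":0,"wz":0},{"dx":0,"dy":0,"dz":0,"wx":0,"wy":0,"wz":0},{"dx":0,"dy":0,"dz":0,"wx":0,"wy":0,"wz":0}]' 0 40; python3 -m jog '[{"dx":0,"dy":0,"dz":-0.15,"wx":0,"wy":0,"wz":0},{"dx":0,"dy":0,"dz":-0.35,"wx":0,"wy":0,"wz":0},{"dx":0,"dy":0,"dz":-0.55,"wx":0,"wy":0,"wz":0},{"dx":0,"dy":0,"dz":-0.55,"wx":0,"wy":0,"wz":0},{"dx":0,"dy":0,"dz":-0.55,"wx":0,"wy":0,"wz":0}]'; python3 go.py 2 .115
```

```text
position: [0.4827, -0.2267, 0.0067]
clock: 37.28
position: [0.4827, -0.2268, 0.0066]
tcp_rot: [2.824, 1.376, -0.0]
ft_force: [-0.5, 0.2, -1.2]
finger_gap: 0.126
grasp_force: 40.0
clock: 37.9
position: [0.4824, -0.2265, 0.1436]
tcp_rot: [-2.824, -1.375, 0.0]
ft_force: [-0.9, -0.1, -0.9]
finger_gap: 0.127
grasp_force: 40.0
d [ 1.3693 -0.5264  0.1146]
wz -0.7216 j6 0.10141671697789871
```

```bash
python3 -m jog '[{"dx":0.24,"dy":-0.09,"dz":0,"wx":0,"wy":0,"wz":-0.1},{"dx":0.46,"dy":-0.18,"dz":0,"wx":0,"wy":0,"wz":-0.3},{"dx":0.7,"dy":-0.27,"dz":0,"wx":0,"wy":0,"wz":-0.5},{"dx":0.95,"dy":-0.37,"dz":0,"wx":0,"wy":0,"wz":-0.72},{"dx":0.95,"dy":-0.37,"dz":0,"wx":0,"wy":0,"wz":-0.72},{"dx":0.95,"dy":-0.37,"dz":0,"wx":0,"wy":0,"wz":-0.72},{"dx":0.95,"dy":-0.37,"dz":0,"wx":0,"wy":0,"wz":-0.72}]' | grep -E 'pos|gap'; python3 go.py 2 .115
```

```text
position: [0.5559, 0.0161, 0.1435]
finger_gap: 0.124
d [0.4439 0.0915 0.1137]
wz -0.0045 j6 0.011402646797584872
```

```bash
python3 -m jog '[{"dx":0.2,"dy":0.05,"dz":0,"wx":0,"wy":0,"wz":0},{"dx":0.4,"dy":0.09,"dz":0,"wx":0,"wy":0,"wz":0},{"dx":0.444,"dy":0.091,"dz":0.06,"wx":0,"wy":0,"wz":-0.004},{"dx":0.444,"dy":0.091,"dz":0.11,"wx":0,"wy":0,"wz":-0.004},{"dx":0.444,"dy":0.091,"dz":0.11,"wx":0,"wy":0,"wz":-0.004},{"dx":0.444,"dy":0.091,"dz":0.11,"wx":0,"wy":0,"wz":-0.004},{"dx":0.444,"dy":0.091,"dz":0.11,"wx":0,"wy":0,"wz":-0.004}]' | grep -E 'pos|gap'; python3 go.py 2 .0665;python3 hole.py h2 2
```

```text
position: [0.5901, 0.1248, 0.1171]
finger_gap: 0.12
d [-0.0026 -0.0011  0.2024]
wz 0.0011 j6 0.19575397760272742
((319.54791259765625, 202.7810821533203), (15.7153902053833, 17.933391571044922), 89.03314208984375)
shift [-0.0076  0.0035  0.    ]
```

```bash
python3 -m jog '[{"dx":-0.004,"dy":0.001,"dz":0.02,"wx":0,"wy":0,"wz":0},{"dx":-0.004,"dy":0.001,"dz":0.05,"wx":0,"wy":0,"wz":0},{"dx":-0.004,"dy":0.001,"dz":0.08,"wx":0,"wy":0,"wz":0},{"dx":-0.004,"dy":0.001,"dz":0.1,"wx":0,"wy":0,"wz":0},{"dx":-0.004,"dy":0.001,"dz":0.12,"wx":0,"wy":0,"wz":0},{"dx":-0.004,"dy":0.001,"dz":0.14,"wx":0,"wy":0,"wz":0},{"dx":-0.004,"dy":0.001,"dz":0.16,"wx":0,"wy":0,"wz":0},{"dx":-0.004,"dy":0.001,"dz":0.18,"wx":0,"wy":0,"wz":0},{"dx":-0.004,"dy":0.001,"dz":0.195,"wx":0,"wy":0,"wz":0},{"dx":-0.004,"dy":0.001,"dz":0.202,"wx":0,"wy":0,"wz":0},{"dx":-0.004,"dy":0.001,"dz":0.202,"wx":0,"wy":0,"wz":0}]'
```

```text
clock: 41.08
position: [0.59, 0.1244, 0.0666]
tcp_rot: [2.325, 2.113, -0.0]
ft_force: [-2.3, -0.4, 6.4]
finger_gap: 0.125
grasp_force: 40.0
```

```bash
python3 -m jog '[{"dx":0,"dy":0,"dz":0,"wx":0,"wy":0,"wz":0},{"dx":0,"dy":0,"dz":0,"wx":0,"wy":0,"wz":0},{"dx":0,"dy":0,"dz":0,"wx":0,"wy":0,"wz":0},{"dx":0,"dy":0,"dz":-0.1,"wx":0,"wy":0,"wz":0},{"dx":0,"dy":0,"dz":-0.25,"wx":0,"wy":0,"wz":0},{"dx":0,"dy":0,"dz":-0.4,"wx":0,"wy":0,"wz":0},{"dx":0,"dy":0,"dz":-0.4,"wx":0,"wy":0,"wz":0},{"dx":0,"dy":0,"dz":-0.4,"wx":0,"wy":0,"wz":0}]' 0.35 | grep pos; python3 - <<'E'
from h import *
shot('wrist','r2')
rows([.445,-.3456,.155],np.radians(21-90))
E
```

```text
position: [0.5897, 0.1244, 0.1655]
d [-1.9267 -0.396   0.0416]
wz 1.4115 j6 0.19416922225878405
```

```bash
python3 -m jog '[{"dx":-0.25,"dy":-0.05,"dz":0,"wx":0,"wy":0,"wz":0.1},{"dx":-0.5,"dy":-0.1,"dz":0,"wx":0,"wy":0,"wz":0.3},{"dx":-0.75,"dy":-0.15,"dz":0,"wx":0,"wy":0,"wz":0.5},{"dx":-0.96,"dy":-0.2,"dz":0.02,"wx":0,"wy":0,"wz":0.7},{"dx":-0.96,"dy":-0.2,"dz":0.02,"wx":0,"wy":0,"wz":0.7},{"dx":-0.96,"dy":-0.2,"dz":0.02,"wx":0,"wy":0,"wz":0.7}]' | grep pos;  python3 -c "
from h import *
rows([.445,-.3456,.155],np.radians(21-90))"
```

```text
position: [0.5172, -0.1095, 0.1604]
d [-0.9282  0.3371  0.0214]
wz 0.7119 j6 0.31142454242491024
```

```bash
python3 -m jog '[{"dx":-0.23,"dy":0.08,"dz":0.02,"wx":0,"wy":0,"wz":0.2},{"dx":-0.46,"dy":0.17,"dz":0.02,"wx":0,"wy":0,"wz":0.4},{"dx":-0.7,"dy":0.25,"dz":0.02,"wx":0,"wy":0,"wz":0.6},{"dx":-0.928,"dy":0.337,"dz":0.02,"wx":0,"wy":0,"wz":0.71},{"dx":-0.928,"dy":0.337,"dz":0.02,"wx":0,"wy":0,"wz":0.71},{"dx":-0.928,"dy":0.337,"dz":0.02,"wx":0,"wy":0,"wz":0.71},{"dx":-0.928,"dy":0.337,"dz":0.02,"wx":0,"wy":0,"wz":0.71}]' | grep pos; python3 pl.py p4 .445 -.3456 21
```

```text
position: [0.4459, -0.344, 0.1561]
plate [ 0.4445 -0.3463] yaw 21.766889780732768 misfit 0.029
d [-0.0082  0.0063  0.5946]
wz -0.0118 j6 0.42561869335668456
```

```bash
python3 -m jog '[{"dx":-0.008,"dy":0.006,"dz":0.15,"wx":0,"wy":0,"wz":-0.012},{"dx":-0.008,"dy":0.006,"dz":0.35,"wx":0,"wy":0,"wz":-0.012},{"dx":-0.008,"dy":0.006,"dz":0.5,"wx":0,"wy":0,"wz":-0.012},{"dx":-0.008,"dy":0.006,"dz":0.56,"wx":0,"wy":0,"wz":-0.012},{"dx":-0.008,"dy":0.006,"dz":0.59,"wx":0,"wy":0,"wz":-0.012},{"dx":-0.008,"dy":0.006,"dz":0.59,"wx":0,"wy":0,"wz":-0.012},{"dx":-0.008,"dy":0.006,"dz":0.59,"wx":0,"wy":0,"wz":-0.012},{"dx":-0.008,"dy":0.006,"dz":0.59,"wx":0,"wy":0,"wz":-0.012}]'; python3 -c "
from h import *
rows([.4445,-.3463,.0075],np.radians(21.77-90))"
```

```text
clock: 44.8
position: [0.4441, -0.3481, 0.0095]
tcp_rot: [3.085, 0.589, 0.001]
ft_force: [-0.0, -0.1, 0.5]
finger_gap: 0.348
grasp_force: 0.0
d [ 0.0043 -0.006   0.008 ]
wz -0.0036 j6 0.4119175241686531
```

```bash
python3 -m jog '[{"dx":0.004,"dy":-0.006,"dz":0.008,"wx":0,"wy":0,"wz":0},{"dx":0.004,"dy":-0.006,"dz":0.008,"wx":0,"wy":0,"wz":0}]' | grep pos;  python3 -m jog '[{"dx":0,"dy":0,"dz":0,"wx":0,"wy":0,"wz":0},{"dx":0,"dy":0,"dz":0,"wx":0,"wy":0,"wz":0},{"dx":0,"dy":0,"dz":0,"wx":0,"wy":0,"wz":0},{"dx":0,"dy":0,"dz":0,"wx":0,"wy":0,"wz":0},{"dx":0,"dy":0,"dz":0,"wx":0,"wy":0,"wz":0},{"dx":0,"dy":0,"dz":0,"wx":0,"wy":0,"wz":0}]' 0 40; python3 -m jog '[{"dx":0,"dy":0,"dz":-0.15,"wx":0,"wy":0,"wz":0},{"dx":0,"dy":0,"dz":-0.35,"wx":0,"wy":0,"wz":0},{"dx":0,"dy":0,"dz":-0.55,"wx":0,"wy":0,"wz":0},{"dx":0,"dy":0,"dz":-0.55,"wx":0,"wy":0,"wz":0},{"dx":0,"dy":0,"dz":-0.55,"wx":0,"wy":0,"wz":0}]'; python3 go.py 1 .115
```

```text
position: [0.4441, -0.3459, 0.0067]
clock: 45.8
position: [0.4442, -0.346, 0.0066]
tcp_rot: [3.086, 0.589, 0.0]
ft_force: [0.4, 0.6, -1.5]
finger_gap: 0.121
grasp_force: 40.0
clock: 46.42
position: [0.4438, -0.3457, 0.1436]
tcp_rot: [-3.086, -0.589, 0.001]
ft_force: [-0.5, -0.1, -0.9]
finger_gap: 0.123
grasp_force: 40.0
d [ 1.3953 -1.8523  0.1149]
wz -1.4025 j6 0.41466921782528304
```

```bash
python3 -m jog '[{"dx":0.15,"dy":-0.2,"dz":0,"wx":0,"wy":0,"wz":-0.15},{"dx":0.3,"dy":-0.4,"dz":0,"wx":0,"wy":0,"wz":-0.35},{"dx":0.45,"dy":-0.6,"dz":0,"wx":0,"wy":0,"wz":-0.55},{"dx":0.6,"dy":-0.8,"dz":0,"wx":0,"wy":0,"wz":-0.75},{"dx":0.7,"dy":-0.93,"dz":0,"wx":0,"wy":0,"wz":-0.9},{"dx":0.7,"dy":-0.93,"dz":0,"wx":0,"wy":0,"wz":-0.9},{"dx":0.7,"dy":-0.93,"dz":0,"wx":0,"wy":0,"wz":-0.9}]' | grep -E 'pos|gap'; python3 go.py 1 .115
```

```text
position: [0.5208, -0.0657, 0.143]
finger_gap: 0.123
d [ 1.1298 -0.2508  0.1117]
wz -0.5035 j6 0.23671541526099676
```

```bash
python3 -m jog '[{"dx":0.22,"dy":-0.05,"dz":0,"wx":0,"wy":0,"wz":-0.15},{"dx":0.44,"dy":-0.1,"dz":0,"wx":0,"wy":0,"wz":-0.35},{"dx":0.66,"dy":-0.15,"dz":0,"wx":0,"wy":0,"wz":-0.5},{"dx":0.9,"dy":-0.2,"dz":0,"wx":0,"wy":0,"wz":-0.5},{"dx":0.98,"dy":-0.22,"dz":0,"wx":0,"wy":0,"wz":-0.503},{"dx":0.98,"dy":-0.22,"dz":0,"wx":0,"wy":0,"wz":-0.503},{"dx":0.98,"dy":-0.22,"dz":0,"wx":0,"wy":0,"wz":-0.503}]' | grep -E 'pos|gap'; python3 go.py 1 .115
```

```text
position: [0.587, 0.1751, 0.1438]
finger_gap: 0.12
d [0.1561 0.028  0.115 ]
wz -0.0019 j6 0.27606884774515367
```

```bash
python3 -m jog '[{"dx":0.1,"dy":0.02,"dz":0,"wx":0,"wy":0,"wz":0},{"dx":0.155,"dy":0.028,"dz":0.05,"wx":0,"wy":0,"wz":0},{"dx":0.155,"dy":0.028,"dz":0.11,"wx":0,"wy":0,"wz":0},{"dx":0.155,"dy":0.028,"dz":0.11,"wx":0,"wy":0,"wz":0},{"dx":0.155,"dy":0.028,"dz":0.11,"wx":0,"wy":0,"wz":0},{"dx":0.155,"dy":0.028,"dz":0.11,"wx":0,"wy":0,"wz":0}]' | grep -E 'pos|gap'; python3 go.py 1 .0665;python3 hole.py h1 1
```

```text
position: [0.598, 0.2146, 0.117]
finger_gap: 0.127
d [-0.0053 -0.0009  0.2021]
wz 0.0001 j6 0.33280208923796584
((319.63690185546875, 202.17520141601562), (15.546475410461426, 17.728784561157227), 90.56511688232422)
shift [-0.0119  0.0034  0.    ]
```

```bash
python3 -m jog '[{"dx":-0.009,"dy":0.001,"dz":0.02,"wx":0,"wy":0,"wz":0},{"dx":-0.009,"dy":0.001,"dz":0.05,"wx":0,"wy":0,"wz":0},{"dx":-0.009,"dy":0.001,"dz":0.08,"wx":0,"wy":0,"wz":0},{"dx":-0.009,"dy":0.001,"dz":0.1,"wx":0,"wy":0,"wz":0},{"dx":-0.009,"dy":0.001,"dz":0.12,"wx":0,"wy":0,"wz":0},{"dx":-0.009,"dy":0.001,"dz":0.14,"wx":0,"wy":0,"wz":0},{"dx":-0.009,"dy":0.001,"dz":0.16,"wx":0,"wy":0,"wz":0},{"dx":-0.009,"dy":0.001,"dz":0.18,"wx":0,"wy":0,"wz":0},{"dx":-0.009,"dy":0.001,"dz":0.195,"wx":0,"wy":0,"wz":0},{"dx":-0.009,"dy":0.001,"dz":0.202,"wx":0,"wy":0,"wz":0},{"dx":-0.009,"dy":0.001,"dz":0.202,"wx":0,"wy":0,"wz":0}]'
```

```text
clock: 50.35
position: [0.5977, 0.2125, 0.0666]
tcp_rot: [2.321, 2.117, -0.0]
ft_force: [-2.2, -1.3, 4.1]
finger_gap: 0.122
grasp_force: 40.0
```

Seated. I'll release, rise, back off and check all four.

```bash
python3 -m jog '[{"dx":0,"dy":0,"dz":0,"wx":0,"wy":0,"wz":0},{"dx":0,"dy":0,"dz":0,"wx":0,"wy":0,"wz":0},{"dx":0,"dy":0,"dz":0,"wx":0,"wy":0,"wz":0},{"dx":0,"dy":0,"dz":-0.1,"wx":0,"wy":0,"wz":0},{"dx":0,"dy":0,"dz":-0.25,"wx":0,"wy":0,"wz":0},{"dx":0,"dy":0,"dz":-0.45,"wx":0,"wy":0,"wz":0},{"dx":-0.2,"dy":0,"dz":-0.6,"wx":0,"wy":0,"wz":0},{"dx":-0.45,"dy":0,"dz":-0.6,"wx":0,"wy":0,"wz":0},{"dx":-0.7,"dy":0,"dz":-0.6,"wx":0,"wy":0,"wz":0},{"dx":-0.95,"dy":0,"dz":-0.6,"wx":0,"wy":0,"wz":0},{"dx":-0.95,"dy":0,"dz":-0.6,"wx":0,"wy":0,"wz":0},{"dx":-0.95,"dy":0,"dz":-0.6,"wx":0,"wy":0,"wz":0},{"dx":-0.95,"dy":0,"dz":-0.6,"wx":0,"wy":0,"wz":0}]' 0.35 | grep pos; python3 -m jog '[{"dx":-0.25,"dy":0,"dz":0,"wx":0,"wy":0,"wz":0},{"dx":-0.5,"dy":0,"dz":0,"wx":0,"wy":0,"wz":0},{"dx":-0.5,"dy":0,"dz":0,"wx":0,"wy":0,"wz":0},{"dx":-0.5,"dy":0,"dz":0,"wx":0,"wy":0,"wz":0}]' | grep pos; python3 - <<'E'
from h import *
c=shot('wrist','f1'); d=shot('scene','f2')
cv2.imwrite('pics/fin.png',np.vstack([cv2.resize(c['image'][0:230,200:440],(600,345*600//600))[:345],cv2.resize(d['image'][180:265,160:420],(760,248))[:, :600]]))
cv2.imwrite('pics/fin1.png',np.hstack([cv2.resize(c['image'][0:230,230:420],None,fx=2.4,fy=2.4),cv2.resize(load('f2')['image'][180:290,180:320],None,fx=2.4,fy=2.4,).repeat(1,0) if 0 else np.zeros((552,10,3),np.uint8)]))
E
```

```text
position: [0.5761, -0.0227, 0.2161]
position: [0.5648, -0.1473, 0.216]
```

View pics/f1.png

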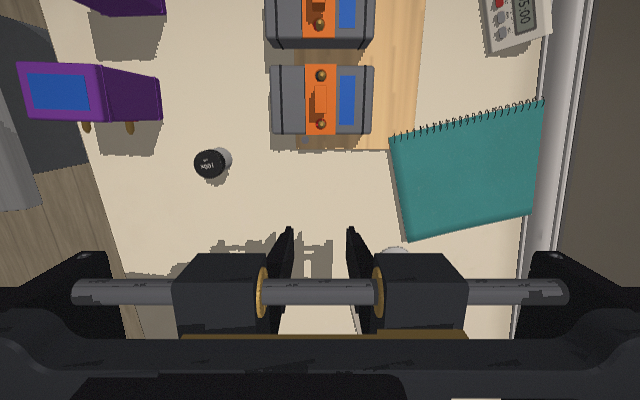

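View pics/f2.png

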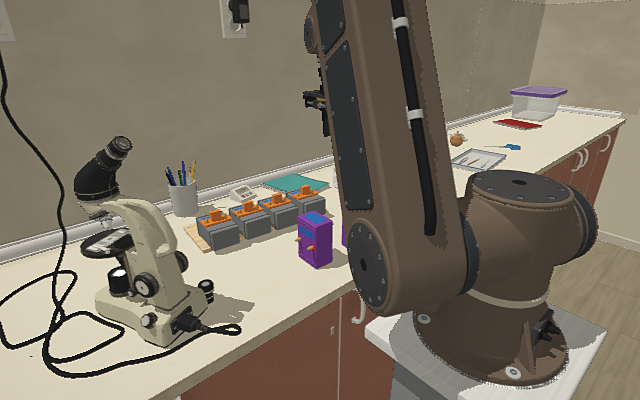

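The scene view shows all four blocks flat on the board with a plate on each, at (218,217), (250,211), (278,202) and (306,194). One enlarged crop will confirm the plates are flat.

```bash
python3 -c "
from h import *
cv2.imwrite('pics/f3.png',cv2.resize(load('f2')['image'][175:255,180:335],None,fx=5,fy=5,interpolation=cv2.INTER_CUBIC))"
```

```text
(no output)
```

View pics/f3.png

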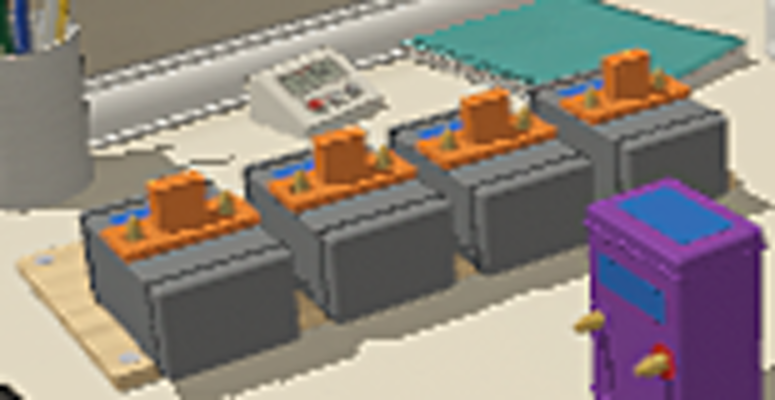

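All four plates lie flat with both posts showing through each (for example (135,228) and (227,205) on block 1).

```bash
python3 -c "
from bench import job
print(job.finish_job())"
```

```text
the job is handed in; nothing more can be done
None
```

I handed the job in at about 52 s of the 208 s allowed: all four blocks lie flat on the board with posts up, each with an orange plate flat over both posts, and the final pictures show the purple blocks, lens case and eyepiece undisturbed; the jar and the pink plate were not clearly in those last views.

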